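# Mugs onto the sloped drying stand

### The arm

A 6-joint arm with a two-finger parallel gripper is mounted at the origin on the work surface. World frame = base frame: x ahead of the robot, y to its left, z up, the work surface at z = 0. Lengths are in mm, angles in rad, forces in N, time in s.
With the tool pointing down it reaches from about 350 to 775 mm from the base axis. Payload 7.3 kg.
Tool frame: the origin (TCP) lies between the finger pads; the fingertips stand tcp_to_tips ahead of it and the grasp point (between the pads) lies 5 mm behind it (tcp_to_tips is the distance from the TCP to the fingertips, in mm); z points along the fingers, x is the direction in which the jaws open and shut, and the axes are right-handed (so a half turn about z gives the same grasp; the last joint's range is limited). The gripper opens to 92 mm and grips with 3 to 60 N. Pads are 19 mm wide; open, the fingers measure 130 mm over their backs; the gripper's body (75 mm by 190 mm) begins 47 mm behind the grasp point.
Start: joints at [-1.321, 0.342, 1.524, -0, 1.275, -0.146], TCP at [202.435, -484.421, 240.741] pointing down, gripper open.
Joint ranges: [-2.53, 2.53], [-0.77, 2.02], [0.04, 2.7], [-1, 4.14], [0.28, 2.66], [-3.11, 3.11]. Speed limits (rad/s): [2.57, 2.57, 3.14, 3.14, 3.14, 3.14].

### API

Orientations are given as [roll, pitch, yaw] about the fixed x, y, z axes, in that order (R = Rz(yaw) Ry(pitch) Rx(roll)).
In Python, from plant import * gives the robot as it stands.
- The arm moves only by the tool drive_tool, never from a script. Its argument "deltas" is a list of rows, each an object of numbers: "hand": the gripper's target within -1 to 1 (shut at 1, half-way at 0, fully open at -1); "tx", "ty", "tz": the shift along the tool's x, y, z each as a share of 4 cm, from -1 to 1; "wx", "wy", "wz": the turn, a rotation vector about the tool's x, y, z each as a share of 5 degrees, from -1 to 1. In form: [{"hand": .., "tx": .., "ty": .., "tz": .., "wx": .., "wy": .., "wz": ..}, ...]. A call has 1 to 20 rows; each row shifts and turns the commanded pose from where the row before left it, along the tool's axes as they then stand; what a row does not reach is not made up. A row lasts 1/12 s, in which the tool goes at most 41.7 mm and 7.16 degrees, less where a joint would pass 70% of its speed; a pose out of reach is approached as far as the arm can. A call with a number of a shift or a turn outside -1 to 1 is refused whole. A call with a gripper value outside its range is refused whole. The fingers move at their own pace and stop on an object; the grip force is fixed at half the most. Time passes only in rows, so rows that do not move let the fingers close. It gives the time, the measured TCP pose, the force and the opening at its end, in the units of the state.
- get_obs(): the state, without advancing time (a new reading comes with each control period).
- capture(name): name is "scene" or "top"; returns the picture (420x560x3 uint8, red, green, blue); there is no depth.
- camera_model(name): a dict with "fx", "fy", "cx", "cy" (pixels), "D" ([k1, k2, p1, p2, k3] as OpenCV has them; the pictures are not rectified), "rvec" (rotation vector, rad) and "tvec" (3), from world to camera coordinates, as OpenCV has them. Camera axes: x right, y down, z forward; pixel columns grow to the right and rows downward; lengths in mm; the calibration is good to about 2 mm. A picture is of the moment at which its call begins. camera_model takes no time and is no camera call.
- close_job(): hands the job in, once; it reports no verdict.
The state is a dict: "time": time; "joint_positions": joint angles; "dq": joint speeds; "tau": joint torques, N m; "tool_pos": TCP position; "tcp_rot": TCP orientation; "contact_force": force on the tool from outside, world axes, zero at the start; "moment": the same for the moment, N m; "grip_width": finger opening in mm.
Only numpy, scipy, OpenCV 4.12 (cv2) and the standard library are available. Lean on these libraries where they do the work, as an engineer would, in place of code of your own. Each camera call takes 0.05 s, during which the arm holds its last target.

### The job

Take the tall mug and the low mug off the steel drain tray and set them, still upside down, on the sloped drying stand: the tall one in the left bay and the low one in the right bay, as you see them when you face the stand's lip. Each must lie flat on the slope with its rim fully home against the bottom lip, which is clamped at a different height each time, and its handle pointing straight up the slope. The deck is grippy and mugs do not slide by themselves, so slide each one down gently until you feel the lip, then let go. Leave the tumbler, tea jar and sugar pot alone.

Things in the scene. Friction and masses are not known exactly. Their poses are not given: they have to be found in the camera images.
- tall_mug: The taller white ceramic mug, starts upside down on the tray. 92 mm high, tapered: outer diameter 74 mm at the rim (below), 60 at the foot (on top); 0.28 kg +-30%. Origin: centre of the rim, on the rim plane; z from rim to foot (up), x from the axis to its one handle, a loop of 10 mm bar in the x-z plane reaching 66 mm from the axis, between 17 and 83 mm above the rim.
- low_mug: The lower white ceramic mug, starts upside down on the tray. 64 mm high, tapered: outer diameter 74 mm at the rim (below), 62 at the foot (on top); 0.2 kg +-30%. Origin: centre of the rim, on the rim plane; z from rim to foot (up), x from the axis to its one handle, a loop of 10 mm bar in the x-z plane reaching 66 mm from the axis, between 17 and 55 mm above the rim.
- tall_mug_handle (a point): Point in the middle of the tall mug's handle bar, 61 mm from the mug's axis, 50 mm above its rim plane.
- low_mug_handle (a point): Point in the middle of the low mug's handle bar, 61 mm from the mug's axis, 36 mm above its rim plane.
- stand: Fixed drying stand: white grippy deck (mugs do not slide by themselves), 190 mm along the slope, 290 wide, rising 30 degrees from x = -85, z = 35 mm to x = 80, z = 130 mm. Origin: on the counter below its middle; x level to the high side, y left when facing the lip, z up. A 6 mm rib at y = 0 parts the left (+y) and right (-y) bays, centred at y = +-74, 142 mm wide; rib and outer cheeks 20 mm high.
- lip: The stand's lip. Origin: middle (y = 0) of the lowest setting, on the deck surface; x up the slope along the deck, y left facing the lip, z square out of the deck (30 deg from vertical). Its steel rail, 22 mm high, 8 mm thick, right across both bays, is clamped firm with its up-slope face 0 to 40 mm up from this origin: not measured, find it by touch. A mug home has its origin 37 mm up-slope of that face.
- tray: Fixed steel drain tray, 250 x 310 mm, its floor 6 mm above the counter, edge 12 mm high. Origin: middle of its underside; z up.
- tumbler: White ceramic tumbler without handle, upside down on the tray behind the mugs, 75 mm high, 68 mm diameter at the rim below, 54 mm at the foot on top. To be left alone. Origin: centre of the rim circle on the tray floor.
- tea_jar: White tea jar with a wooden cap, 84 mm diameter, 130 mm high, on the counter beyond the work. To be left alone. Origin: middle of its underside.
- sugar_pot: Round white lidded sugar pot, 88 mm diameter, 84 mm high, on the counter beyond the work. To be left alone. Origin: middle of its underside.
Mind the look-alikes: they are no part of the job. What is shaped like the tall_mug but green or yellow is not meant.

How it is judged (in metres and radians):
At the end, for the whole second after the job is handed in: Tall mug in the left (+y), low mug in the right (-y) bay, each upside down, rim flat on the deck (3 mm, 0.06 rad), touching the lip, anywhere across its bay (35 mm either side of its middle), handle up the slope (within about 30 degrees), released and at rest (x of tall_mug in the frame of lip between 0.033 and 0.08 m and contact force between each of tall_mug, low_mug and lip above 0.05 N and y of tall_mug in the frame of lip between 0.039 and 0.109 m and z of tall_mug in the frame of lip between -0.003 and 0.003 m and angle between the z axis of each of tall_mug, low_mug and the z axis of lip, either way round below 0.06 rad and angle between each of tall_mug, low_mug's own z axis and vertical below 1 rad and x of each of tall_mug_handle, low_mug_handle in the frame of lip above 0.08 m and angle between the x axis of each of tall_mug, low_mug and the x axis of lip, either way round below 0.52 rad and linear speed of each of tall_mug, low_mug below 0.01 m/s and contact force between each of tall_mug, low_mug and the fingers below 0.05 N and x of low_mug in the frame of lip between 0.033 and 0.08 m and y of low_mug in the frame of lip between -0.109 and -0.039 m and z of low_mug in the frame of lip between -0.003 and 0.003 m).
It fails at once if a mug is pushed hard or dropped onto the stand (more than 70 N) (contact force between any of tall_mug, low_mug and stand above 70 N).
It fails at once if the tumbler, tea jar or sugar pot is moved more than 15 mm or tipped (distance of any of tumbler, tea_jar, sugar_pot from where it was at the start of the episode above 0.015 m or angle between any of tumbler, tea_jar, sugar_pot's own z axis and vertical above 0.3 rad).
It also fails if it takes over 72 s, if anything falls off the work surface, if the arm or the gripper's body presses on something with over 40 N, if the wrist force passes 120 N, or if a joint passes its speed limit or range.

## Working session

There is one attempt and no reset: what is moved stays moved. The work goes in short steps, Python scripts to look and compute and a tool call to move; the robot and the scene stay as the last step left them, time stands still between calls to the robot, and variables do not carry over. Pictures are saved under pics/ and viewed, and the job is handed in when it is done.

Besides the shell and the picture viewer there is one more tool, called after "Call:" as a command line: name --argument value ..., lists and objects as JSON in quotes. drive_tool: Moves the arm, as the interface text tells. Its arguments: {"type":"object","properties":{"deltas":{"type":"array","items":{"type":"object","properties":{"hand":{"type":"number"},"tx":{"type":"number"},"ty":{"type":"number"},"tz":{"type":"number"},"wx":{"type":"number"},"wy":{"type":"number"},"wz":{"type":"number"}}}}},"required":["deltas"]}

```bash
ls; mkdir -p pics
python3 - <<'E'
from plant import *
import cv2
print(get_obs())
for n in ("scene","top"):
    im=capture(n); cv2.imwrite(f"pics/{n}0.png",im[:,:,::-1]); print(n,camera_model(n))
E
```

```text
pics
{'time': 0.0, 'joint_positions': array([-1.32094816e+00,  3.42730941e-01,  1.52503072e+00,  1.20023784e-05,
        1.27537641e+00, -1.45980901e-01]), 'dq': array([-0.00059806,  0.0005334 ,  0.0003411 ,  0.00174579, -0.00113786,
        0.00157224]), 'tau': array([-1.48338622e-03, -4.31247175e+01, -2.44224304e+01,  7.15863495e-02,
        5.58611273e-02, -1.08374181e-04]), 'tool_pos': array([ 202.36278633, -484.014622  ,  240.03589096]), 'tcp_rot': array([-3.14135650e+00,  1.52731336e-03, -1.17497059e+00]), 'contact_force': array([ 0.52910716,  0.9991039 , -0.50331912]), 'moment': array([0.01517283, 0.00024396, 0.00817373]), 'grip_width': 91.82992739585475}
scene {'fx': 463.1177659811181, 'fy': 463.1177659811181, 'cx': 277.4073145394678, 'cy': 209.9335529202998, 'D': array([0.01746367, 0.        , 0.        , 0.        , 0.        ]), 'rvec': array([ 0.95202412,  2.26451428, -1.24068967]), 'tvec': array([ 331.57645843, -159.01543825, 1686.16029908])}
top {'fx': 440.3737942103675, 'fy': 440.3737942103675, 'cx': 278.58354569664675, 'cy': 215.1187540203231, 'D': array([-0.14485674,  0.        ,  0.        ,  0.        ,  0.        ]), 'rvec': array([ 2.14429549, -2.13907246,  0.13623468]), 'tvec': array([  55.64597008,  553.29993277, 1040.41932323])}
```

View pics/scene0.png

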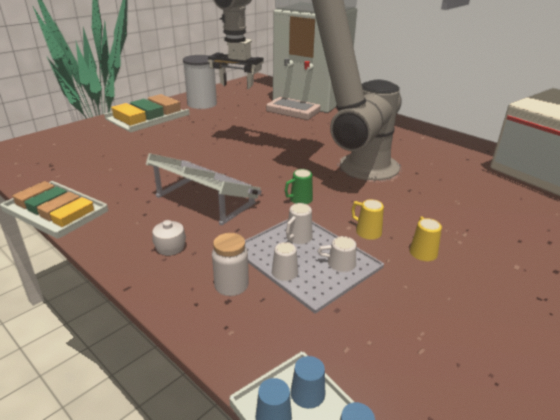

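View pics/top0.png

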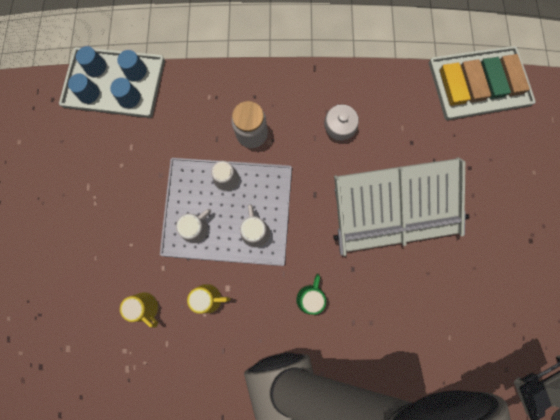

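```bash
cat > h.py <<'E'
import numpy as np, cv2
from scipy.spatial.transform import Rotation as R
from plant import camera_model
CM={n:camera_model(n) for n in("scene","top")}
def K(c): return np.array([[c['fx'],0,c['cx']],[0,c['fy'],c['cy']],[0,0,1.]])
def proj(n,P):
    c=CM[n]; return cv2.projectPoints(np.atleast_2d(P).astype(float),c['rvec'],c['tvec'],K(c),c['D'])[0][:,0]
def unproj(n,uv,z):
    c=CM[n]; q=cv2.undistortPoints(np.atleast_2d(uv).astype(float)[:,None],K(c),c['D'])[:,0]
    Rm=cv2.Rodrigues(c['rvec'])[0]; C=-Rm.T@c['tvec']
    d=np.c_[q,np.ones(len(q))]@Rm
    s=(z-C[2])/d[:,2]; return C+s[:,None]*d
E
python3 - <<'E'
import cv2
a=cv2.imread('pics/top0.png')
cv2.imwrite('pics/t_tray.png',cv2.resize(a[150:275,155:300],None,fx=5,fy=4.8*1.0,interpolation=cv2.INTER_CUBIC)[:600])
cv2.imwrite('pics/t_stand.png',cv2.resize(a[150:265,325:475],None,fx=5,fy=5,interpolation=cv2.INTER_CUBIC))
b=cv2.imread('pics/scene0.png')
cv2.imwrite('pics/s_tray.png',cv2.resize(b[190:305,235:395],None,fx=5,fy=5,interpolation=cv2.INTER_CUBIC))
cv2.imwrite('pics/s_stand.png',cv2.resize(b[140:230,135:270],None,fx=5,fy=5,interpolation=cv2.INTER_CUBIC))
E
```

```text
(no output)
```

View pics/t_tray.png

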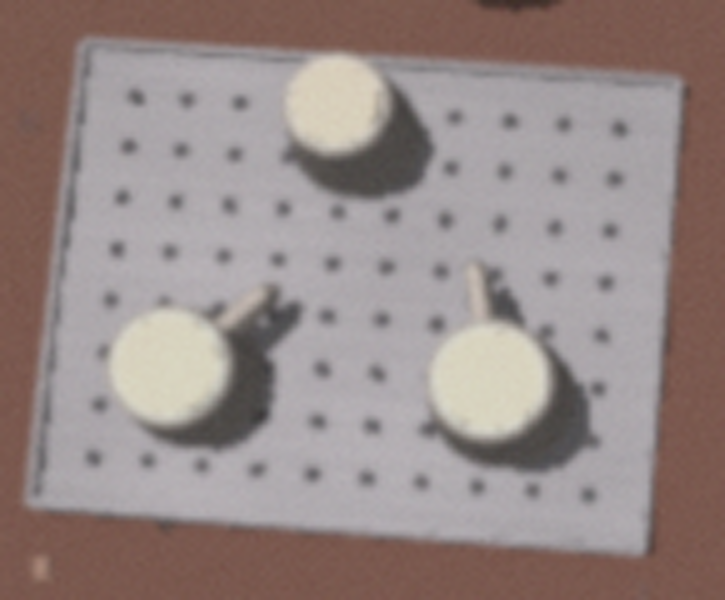

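View pics/t_stand.png

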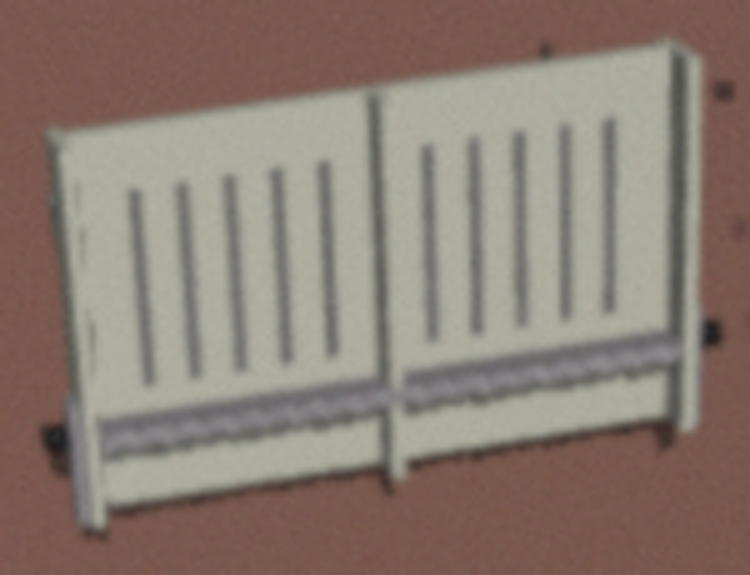

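View pics/s_tray.png

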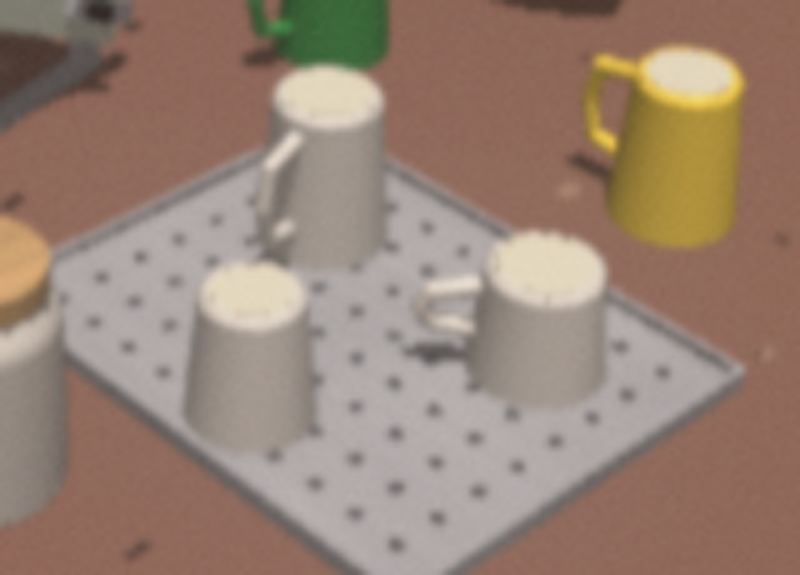

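View pics/s_stand.png

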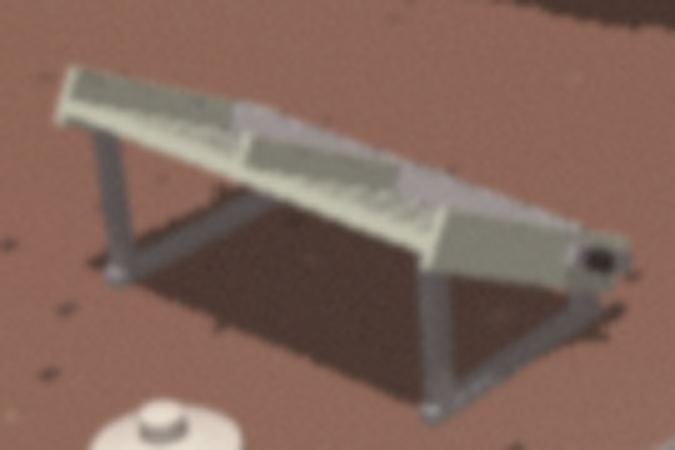

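```bash
cat > fit.py <<'E'
from h import *
from scipy.optimize import least_squares
for n in CM:
    c=CM[n];Rm=cv2.Rodrigues(c['rvec'])[0];print(n,'campos',(-Rm.T@c['tvec']).round())
t=unproj('top',[[253,229.4]],98)[0]; th=unproj('top',[[249.8,205.2]],80)[0]
l=unproj('top',[[189,226.5]],70)[0]; lh=unproj('top',[[209,210.4]],55)[0]
u=unproj('top',[[(337/5+155),105/4.8+150]],81)[0]
for a,b in((t,th),(l,lh)):
    d=b-a; print(a.round(1),'handle dist',np.hypot(*d[:2]).round(1),'yaw',np.arctan2(d[1],d[0]).round(3), np.degrees(np.arctan2(d[1],d[0])).round(1))
print('tumbler',u.round(1))
def S(p,P):
    x,y,w=p; return R.from_euler('z',w).apply(P)+[x,y,0]
P=np.array([[-85,145,35],[-85,-145,35],[80,145,130],[80,-145,130.]])
uv=np.array([[105,507],[672,415],[70,133],[668,45]])/5+[325,150]
P2=np.array([[80,0,130],[-85,0,35.]])
P=np.r_[P,]; 
f=lambda p:(proj('top',S(p,P))-uv).ravel()
r=least_squares(f,[450,-300,0]); print(r.x,f(r.x).round(2))
p=r.x; np.save('stand.npy',p)
a=cv2.imread('pics/top0.png');b=cv2.imread('pics/scene0.png')
n=np.array([-.5,0,np.cos(np.pi/6)]);s=np.array([np.cos(np.pi/6),0,.5])
o=np.array([-85,0,35.])
for nm,im,off,sz in(('top',a,(325,150),(150,115)),('scene',b,(135,140),(135,90))):
    v=cv2.resize(im[off[1]:off[1]+sz[1],off[0]:off[0]+sz[0]],None,fx=5,fy=5,interpolation=cv2.INTER_CUBIC)
    def L(A,B,c):
        q=(proj(nm,S(p,np.array([A,B])))-off)*5
        cv2.line(v,tuple(q[0].astype(int).tolist()),tuple(q[1].astype(int).tolist()),c,1,cv2.LINE_AA)
    for k in(0,190):L(o+s*k+[0,145,0],o+s*k-[0,145,0],(0,0,255))
    for k in(145,0,-145):
        L(o+[0,k,0],o+s*190+[0,k,0],(0,0,255)); L(o+[0,k,0]+20*n,o+s*190+[0,k,0]+20*n,(255,0,0))
    for k in(20,30,40,50):L(o+s*k+22*n+[0,145,0],o+s*k+22*n-[0,145,0],(0,255,0) if k!=30 else (0,255,255))
    cv2.imwrite(f'pics/ov_{nm}.png',v)
E
python3 fit.py
```

```text
scene campos [1323.  804.  762.]
top campos [ 401.   42. 1109.]
[511.4 115.2  98. ] handle dist 60.4 yaw 0.159 9.1
[521. 271.  70.] handle dist 61.0 yaw -0.826 -47.3
tumbler [652.1 191.8  81. ]
[ 5.71699163e+02 -2.36917027e+02  1.58349483e-01] [-0.24 -0.11 -0.58 -0.52 -0.21  0.55  1.   -0.  ]
```

```bash
python3 -c "
import cv2,numpy as np
a=cv2.imread('pics/ov_top.png');b=cv2.imread('pics/ov_scene.png')
cv2.imwrite('pics/ov.png',a)"
```

```text
(no output)
```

View pics/ov_top.png

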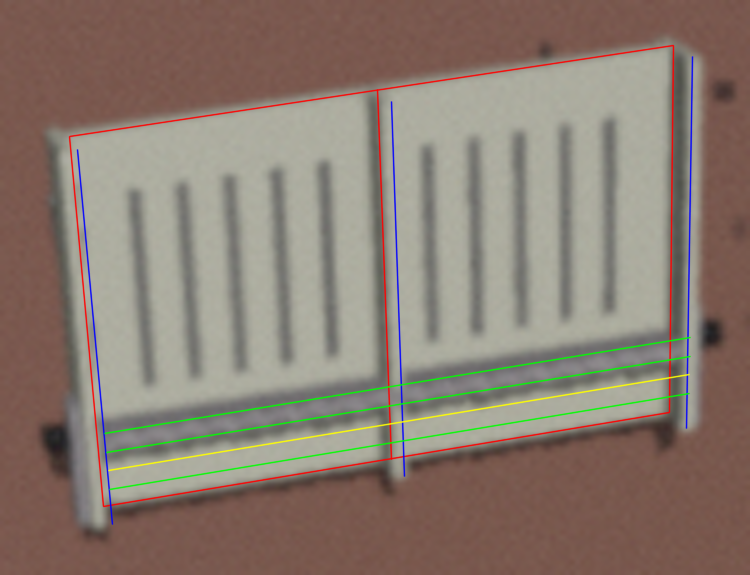

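View pics/ov_scene.png

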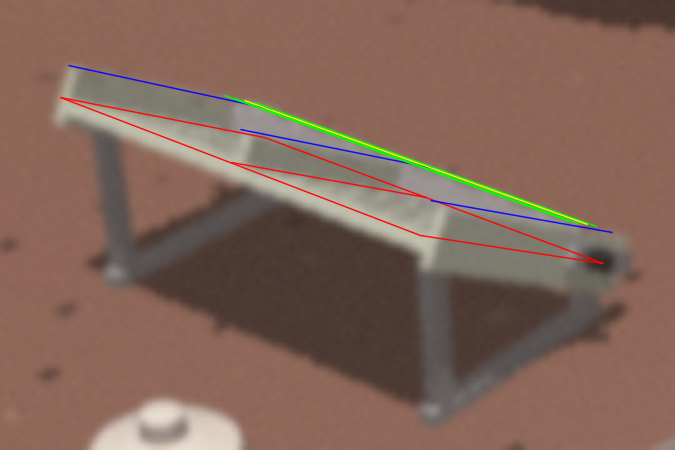

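```bash
cat >> h.py <<'E'
from plant import get_obs
ST=np.load('stand.npy')
def frame(p=None):
    p=ST if p is None else p
    Rz=R.from_euler('z',p[2]); c,s=np.cos(np.pi/6),.5
    return Rz.apply([-85,0,35.])+[p[0],p[1],0],Rz.apply([c,0,s]),Rz.apply([0,1,0]),Rz.apply([-s,0,c])
def deckpt(k,y,h):
    O,S,Y,N=frame(); return O+k*S+y*Y+h*N
def down(yaw): return R.from_euler('xyz',[np.pi,0,yaw])
def deckrot():
    O,S,Y,N=frame(); x=-Y; z=-N; return R.from_matrix(np.c_[x,np.cross(z,x),z])
def rows(P,Rt,N=None,o=None):
    o=o or get_obs(); p0=o['tool_pos'];R0=R.from_euler('xyz',o['tcp_rot'])
    w=(R0.inv()*Rt).as_rotvec(); d=np.asarray(P)-p0
    if N is None: N=int(max(1,np.ceil(np.linalg.norm(d)/38),np.ceil(np.degrees(np.linalg.norm(w))/4.8)))
    M=sum((R0*R.from_rotvec(w*k/N)).as_matrix() for k in range(N))
    t=np.linalg.solve(M,d)
    print('t=%.2f N=%d'%(o['time'],N),'txyz',(t/40).round(3),'wxyz',(np.degrees(w/N)/5).round(3),'dist',d.round(1),'q',o['joint_positions'].round(2),'F',o['contact_force'].round(1),'g',round(o['grip_width'],1))
E
python3 -c "
from h import *
rows([509,114,175],down(-1.412),20)"
```

```text
t=0.10 N=20 txyz [-0.612 -0.578  0.082] wxyz [-0.     0.001  0.136] dist [306.6 598.1 -65.1] q [-1.32  0.34  1.52 -0.    1.28 -0.15] F [-0.2 -0.2 -0.1] g 91.9
```

Call:
drive_tool --deltas '[{"tx": -0.61,"ty": -0.58,"tz": 0.08,"wz": 0.136,"hand": -1},{"tx": -0.61,"ty": -0.58,"tz": 0.08,"wz": 0.136,"hand": -1},{"tx": -0.61,"ty": -0.58,"tz": 0.08,"wz": 0.136,"hand": -1},{"tx": -0.61,"ty": -0.58,"tz": 0.08,"wz": 0.136,"hand": -1},{"tx": -0.61,"ty": -0.58,"tz": 0.08,"wz": 0.136,"hand": -1},{"tx": -0.61,"ty": -0.58,"tz": 0.08,"wz": 0.136,"hand": -1},{"tx": -0.61,"ty": -0.58,"tz": 0.08,"wz": 0.136,"hand": -1},{"tx": -0.61,"ty": -0.58,"tz": 0.08,"wz": 0.136,"hand": -1},{"tx": -0.61,"ty": -0.58,"tz": 0.08,"wz": 0.136,"hand": -1},{"tx": -0.61,"ty": -0.58,"tz": 0.08,"wz": 0.136,"hand": -1},{"tx": -0.61,"ty": -0.58,"tz": 0.08,"wz": 0.136,"hand": -1},{"tx": -0.61,"ty": -0.58,"tz": 0.08,"wz": 0.136,"hand": -1},{"tx": -0.61,"ty": -0.58,"tz": 0.08,"wz": 0.136,"hand": -1},{"tx": -0.61,"ty": -0.58,"tz": 0.08,"wz": 0.136,"hand": -1},{"tx": -0.61,"ty": -0.58,"tz": 0.08,"wz": 0.136,"hand": -1},{"tx": -0.61,"ty": -0.58,"tz": 0.08,"wz": 0.136,"hand": -1},{"tx": -0.61,"ty": -0.58,"tz": 0.08,"wz": 0.136,"hand": -1},{"tx": -0.61,"ty": -0.58,"tz": 0.08,"wz": 0.136,"hand": -1},{"tx": -0.61,"ty": -0.58,"tz": 0.08,"wz": 0.136,"hand": -1},{"tx": -0.61,"ty": -0.58,"tz": 0.08,"wz": 0.136,"hand": -1}]'

```text
invalid input
```

```bash
python3 -c "
from h import *
from plant import capture
a=capture('top');cv2.imwrite('pics/top1.png',cv2.resize(a[140:285,140:340,::-1],None,fx=4,fy=4,interpolation=cv2.INTER_CUBIC))
o=get_obs();print(o['tool_pos'],o['tcp_rot'])
rows([511,115,175],down(-1.412))
print(proj('top',[[511,115,98]]))
"
```

```text
[ 202.34891231 -484.13712192  240.20926046] [-3.14143239e+00  1.15213764e-03 -1.17502179e+00]
t=0.15 N=18 txyz [-0.68  -0.646  0.091] wxyz [-0.     0.001  0.151] dist [308.7 599.1 -65.2] q [-1.32  0.34  1.52 -0.    1.28 -0.15] F [0.5 1.6 0.3] g 92.2
[[253.06889353 229.58699486]]
```

View pics/top1.png

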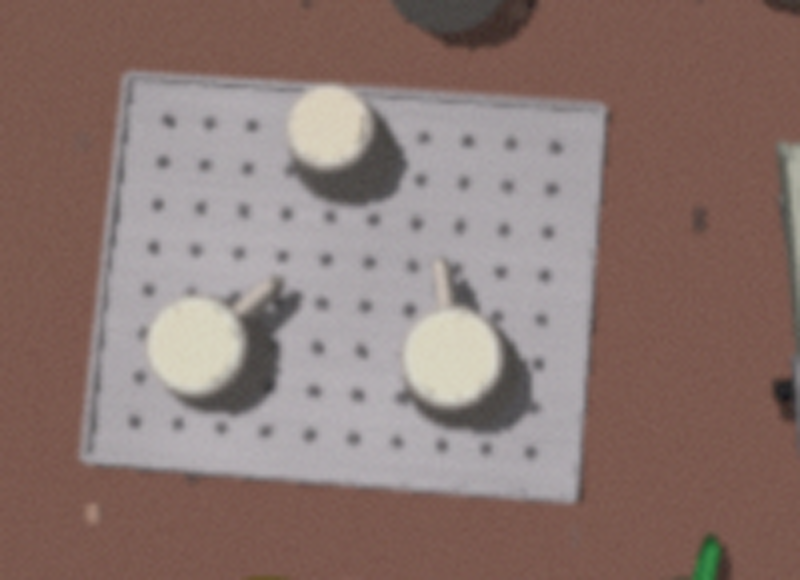

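Call:
drive_tool --deltas '[{"hand": -1,"tx": -0.61,"ty": -0.58,"tz": 0.08,"wx": 0,"wy": 0,"wz": 0.136},{"hand": -1,"tx": -0.61,"ty": -0.58,"tz": 0.08,"wx": 0,"wy": 0,"wz": 0.136},{"hand": -1,"tx": -0.61,"ty": -0.58,"tz": 0.08,"wx": 0,"wy": 0,"wz": 0.136},{"hand": -1,"tx": -0.61,"ty": -0.58,"tz": 0.08,"wx": 0,"wy": 0,"wz": 0.136}]'

```text
time: 0.48
tool_pos: [252.7, -357.9, 227.4]
tcp_rot: [-3.142, 0.001, -1.224]
contact_force: [1.0, -1.5, 0.2]
grip_width: 92.0
```

```bash
python3 -c "
from h import *
rows([511,115,175],down(-1.412))
"
```

```text
t=0.48 N=15 txyz [-0.653 -0.619  0.088] wxyz [0.    0.001 0.144] dist [258.3 472.9 -52.4] q [-1.13  0.2   1.77  0.    1.18  0.09] F [ 1.  -1.5  0.2] g 92.0
```

Call:
drive_tool --deltas '[{"hand": -1,"tx": -0.62,"ty": -0.58,"tz": 0.08,"wx": 0,"wy": 0,"wz": 0.136},{"hand": -1,"tx": -0.62,"ty": -0.58,"tz": 0.08,"wx": 0,"wy": 0,"wz": 0.136},{"hand": -1,"tx": -0.62,"ty": -0.58,"tz": 0.08,"wx": 0,"wy": 0,"wz": 0.136},{"hand": -1,"tx": -0.62,"ty": -0.58,"tz": 0.08,"wx": 0,"wy": 0,"wz": 0.136},{"hand": -1,"tx": -0.62,"ty": -0.58,"tz": 0.08,"wx": 0,"wy": 0,"wz": 0.136},{"hand": -1,"tx": -0.62,"ty": -0.58,"tz": 0.08,"wx": 0,"wy": 0,"wz": 0.136},{"hand": -1,"tx": -0.62,"ty": -0.58,"tz": 0.08,"wx": 0,"wy": 0,"wz": 0.136},{"hand": -1,"tx": -0.62,"ty": -0.58,"tz": 0.08,"wx": 0,"wy": 0,"wz": 0.136},{"hand": -1,"tx": -0.62,"ty": -0.58,"tz": 0.08,"wx": 0,"wy": 0,"wz": 0.136},{"hand": -1,"tx": -0.62,"ty": -0.58,"tz": 0.08,"wx": 0,"wy": 0,"wz": 0.136},{"hand": -1,"tx": -0.62,"ty": -0.58,"tz": 0.08,"wx": 0,"wy": 0,"wz": 0.136},{"hand": -1,"tx": -0.62,"ty": -0.58,"tz": 0.08,"wx": 0,"wy": 0,"wz": 0.136},{"hand": -1,"tx": -0.62,"ty": -0.58,"tz": 0.08,"wx": 0,"wy": 0,"wz": 0.136},{"hand": -1,"tx": -0.62,"ty": -0.58,"tz": 0.08,"wx": 0,"wy": 0,"wz": 0.136},{"hand": -1,"tx": -0.62,"ty": -0.58,"tz": 0.08,"wx": 0,"wy": 0,"wz": 0.136},{"hand": -1,"tx": 0,"ty": 0,"tz": 0,"wx": 0,"wy": 0,"wz": 0},{"hand": -1,"tx": 0,"ty": 0,"tz": 0,"wx": 0,"wy": 0,"wz": 0}]'

```text
time: 1.9
tool_pos: [490.6, 91.4, 179.1]
tcp_rot: [3.14, -0.0, -1.397]
contact_force: [0.3, 0.4, -0.6]
grip_width: 92.0
```

```bash
python3 -c "
from h import *
rows([511,115,61],down(-1.412))
o=get_obs();print(o['tool_pos'],o['tcp_rot'])
"
```

```text
t=1.90 N=4 txyz [-0.124 -0.151  0.738] wxyz [ 0.004 -0.     0.042] dist [  20.4   23.6 -118.1] q [ 0.03  0.36  1.69 -0.    1.1   1.43] F [ 0.3  0.4 -0.6] g 92.0
[490.64718848  91.40754026 179.12831022] [ 3.14017008e+00 -1.95199806e-05 -1.39738839e+00]
```

Call:
drive_tool --deltas '[{"hand": -1,"tx": -0.5,"ty": -0.6,"tz": 0,"wx": 0,"wy": 0,"wz": 0.17},{"hand": -1,"tx": 0,"ty": 0,"tz": 0.4,"wx": 0,"wy": 0,"wz": 0},{"hand": -1,"tx": 0,"ty": 0,"tz": 0.65,"wx": 0,"wy": 0,"wz": 0},{"hand": -1,"tx": 0,"ty": 0,"tz": 0.65,"wx": 0,"wy": 0,"wz": 0},{"hand": -1,"tx": 0,"ty": 0,"tz": 0.65,"wx": 0,"wy": 0,"wz": 0},{"hand": -1,"tx": 0,"ty": 0,"tz": 0.6,"wx": 0,"wy": 0,"wz": 0},{"hand": -1,"tx": 0,"ty": 0,"tz": 0,"wx": 0,"wy": 0,"wz": 0}]'

```text
time: 2.48
tool_pos: [507.5, 112.4, 58.1]
tcp_rot: [3.133, 0.0, -1.417]
contact_force: [-1.1, -0.5, 0.1]
grip_width: 91.2
```

```bash
python3 -c "
from h import *
rows([511,115,61],down(-1.412))
from plant import capture
a=capture('scene');cv2.imwrite('pics/s2.png',cv2.resize(a[120:300,200:400,::-1],None,fx=3,fy=3,interpolation=cv2.INTER_CUBIC))
"
```

```text
t=2.48 N=1 txyz [-0.05  -0.097 -0.074] wxyz [ 0.101  0.005 -0.052] dist [3.5 2.6 2.9] q [ 0.07  0.56  1.75 -0.    0.84  1.49] F [-1.1 -0.5  0.1] g 91.2
```

View pics/s2.png

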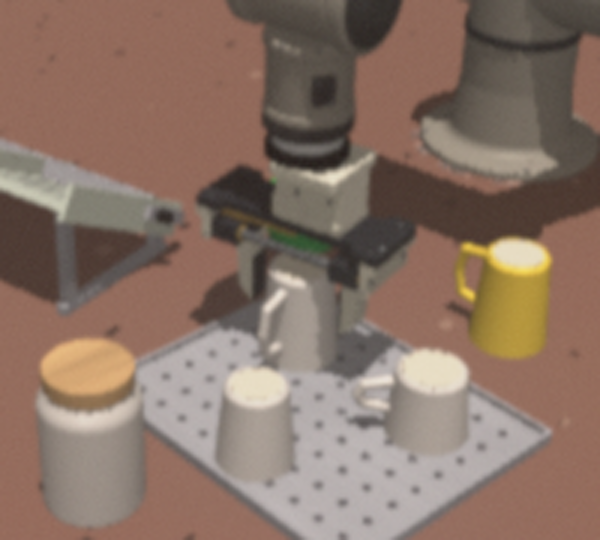

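Call:
drive_tool --deltas '[{"hand": -1,"tx": -0.05,"ty": -0.1,"tz": -0.07,"wx": 0.08,"wy": 0,"wz": -0.05},{"hand": -1,"tx": 0,"ty": 0,"tz": 0,"wx": 0,"wy": 0,"wz": 0},{"hand": 1,"tx": 0,"ty": 0,"tz": 0,"wx": 0,"wy": 0,"wz": 0},{"hand": 1,"tx": 0,"ty": 0,"tz": 0,"wx": 0,"wy": 0,"wz": 0},{"hand": 1,"tx": 0,"ty": 0,"tz": 0,"wx": 0,"wy": 0,"wz": 0},{"hand": 1,"tx": 0,"ty": 0,"tz": 0,"wx": 0,"wy": 0,"wz": 0},{"hand": 1,"tx": 0,"ty": 0,"tz": 0,"wx": 0,"wy": 0,"wz": 0},{"hand": 1,"tx": 0,"ty": 0,"tz": 0,"wx": 0,"wy": 0,"wz": 0}]'

```text
time: 3.2
tool_pos: [514.6, 116.7, 65.1]
tcp_rot: [-3.134, 0.0, -1.411]
contact_force: [-1.3, 1.3, 4.0]
grip_width: 64.6
```

Call:
drive_tool --deltas '[{"hand": 1,"tx": 0,"ty": 0,"tz": 0,"wx": 0,"wy": 0,"wz": 0},{"hand": 1,"tx": 0,"ty": 0,"tz": 0,"wx": 0,"wy": 0,"wz": 0}]'

```text
time: 3.37
tool_pos: [514.6, 116.7, 65.0]
tcp_rot: [-3.134, 0.0, -1.411]
contact_force: [-1.7, 0.8, 5.3]
grip_width: 65.0
```

Call:
drive_tool --deltas '[{"hand": 1,"tx": 0,"ty": 0,"tz": -0.3,"wx": 0,"wy": 0,"wz": 0},{"hand": 1,"tx": 0,"ty": 0,"tz": -0.7,"wx": 0,"wy": 0,"wz": 0},{"hand": 1,"tx": 0,"ty": 0,"tz": -0.9,"wx": 0,"wy": 0,"wz": 0},{"hand": 1,"tx": 0,"ty": 0,"tz": -0.9,"wx": 0,"wy": 0,"wz": 0},{"hand": 1,"tx": 0,"ty": 0,"tz": -0.9,"wx": 0,"wy": 0,"wz": 0},{"hand": 1,"tx": 0,"ty": 0,"tz": -0.6,"wx": 0,"wy": 0,"wz": 0},{"hand": 1,"tx": 0,"ty": 0,"tz": 0,"wx": 0,"wy": 0,"wz": 0},{"hand": 1,"tx": 0,"ty": 0,"tz": 0,"wx": 0,"wy": 0,"wz": 0},{"hand": 1,"tx": 0,"ty": 0,"tz": 0,"wx": 0,"wy": 0,"wz": 0}]'

```text
time: 4.12
tool_pos: [512.2, 116.2, 234.6]
tcp_rot: [-3.138, 0.0, -1.411]
contact_force: [0.2, -0.5, -3.9]
grip_width: 65.2
```

```bash
python3 -c "
from h import *
print(deckpt(108,74,119),deckrot().as_euler('xyz'))
rows(deckpt(108,74,119),deckrot(),16)
from plant import capture
a=capture('scene');cv2.imwrite('pics/s3.png',cv2.resize(a[100:300,200:400,::-1],None,fx=3,fy=3,interpolation=cv2.INTER_CUBIC))
"
```

```text
[ 509.69863474 -171.88011673  192.05702305] [-2.61799388  0.         -1.41244684]
t=4.12 N=16 txyz [0.444 0.09  0.047] wxyz [0.373 0.    0.001] dist [  -2.6 -288.   -42.5] q [0.08 0.35 1.54 0.   1.26 1.49] F [ 0.2 -0.5 -3.9] g 65.2
```

View pics/s3.png

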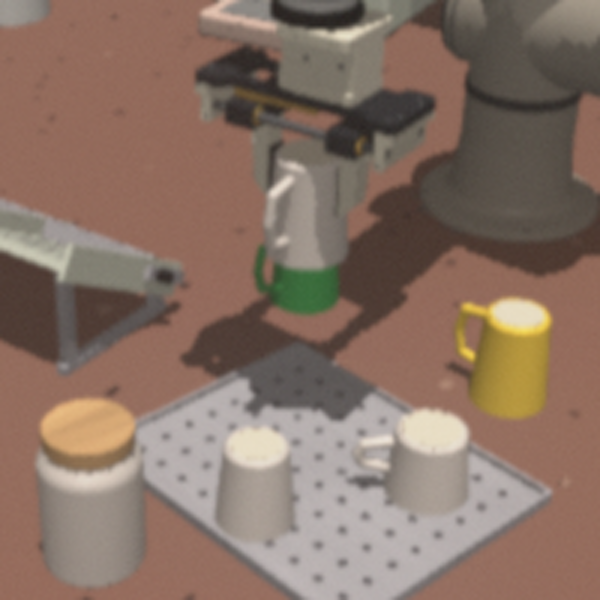

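Call:
drive_tool --deltas '[{"hand": 1,"tx": 0.3,"ty": 0.09,"tz": 0.04,"wx": 0.37,"wy": 0,"wz": 0},{"hand": 1,"tx": 0.44,"ty": 0.09,"tz": 0.04,"wx": 0.37,"wy": 0,"wz": 0},{"hand": 1,"tx": 0.44,"ty": 0.09,"tz": 0.04,"wx": 0.37,"wy": 0,"wz": 0},{"hand": 1,"tx": 0.44,"ty": 0.09,"tz": 0.04,"wx": 0.37,"wy": 0,"wz": 0},{"hand": 1,"tx": 0.44,"ty": 0.09,"tz": 0.04,"wx": 0.37,"wy": 0,"wz": 0},{"hand": 1,"tx": 0.44,"ty": 0.09,"tz": 0.04,"wx": 0.37,"wy": 0,"wz": 0},{"hand": 1,"tx": 0.44,"ty": 0.09,"tz": 0.04,"wx": 0.37,"wy": 0,"wz": 0},{"hand": 1,"tx": 0.44,"ty": 0.09,"tz": 0.04,"wx": 0.37,"wy": 0,"wz": 0}]'

```text
time: 4.83
tool_pos: [506.9, -22.1, 218.2]
tcp_rot: [-2.879, 0.001, -1.411]
contact_force: [-0.7, -0.0, -3.4]
grip_width: 64.8
```

```bash
python3 -c "
from h import *
rows(deckpt(108,74,119),deckrot(),8)
"
```

```text
t=4.83 N=8 txyz [0.464 0.091 0.052] wxyz [0.374 0.002 0.001] dist [   2.8 -149.8  -26.2] q [-0.26  0.2   1.82  0.14  0.89  1.08] F [-0.7 -0.  -3.4] g 64.8
```

j4 is moving positive, far from its limit.

Call:
drive_tool --deltas '[{"hand": 1,"tx": 0.45,"ty": 0.09,"tz": 0.05,"wx": 0.37,"wy": 0,"wz": 0},{"hand": 1,"tx": 0.45,"ty": 0.09,"tz": 0.05,"wx": 0.37,"wy": 0,"wz": 0},{"hand": 1,"tx": 0.45,"ty": 0.09,"tz": 0.05,"wx": 0.37,"wy": 0,"wz": 0},{"hand": 1,"tx": 0.45,"ty": 0.09,"tz": 0.05,"wx": 0.37,"wy": 0,"wz": 0},{"hand": 1,"tx": 0.45,"ty": 0.09,"tz": 0.05,"wx": 0.37,"wy": 0,"wz": 0},{"hand": 1,"tx": 0.45,"ty": 0.09,"tz": 0.05,"wx": 0.37,"wy": 0,"wz": 0},{"hand": 1,"tx": 0.45,"ty": 0.09,"tz": 0.05,"wx": 0.37,"wy": 0,"wz": 0},{"hand": 1,"tx": 0.2,"ty": 0.09,"tz": 0.05,"wx": 0.37,"wy": 0,"wz": 0},{"hand": 1,"tx": 0,"ty": 0,"tz": 0,"wx": 0,"wy": 0,"wz": 0},{"hand": 1,"tx": 0,"ty": 0,"tz": 0,"wx": 0,"wy": 0,"wz": 0},{"hand": 1,"tx": 0,"ty": 0,"tz": 0,"wx": 0,"wy": 0,"wz": 0}]'

```text
time: 5.75
tool_pos: [508.5, -156.4, 194.2]
tcp_rot: [-2.621, 0.002, -1.411]
contact_force: [0.9, -0.4, -2.6]
grip_width: 65.3
```

```bash
python3 -c "
from h import *
rows(deckpt(108,74,119),deckrot(),1)
from plant import capture
a=capture('scene');cv2.imwrite('pics/s4.png',cv2.resize(a[70:270,120:320,::-1],None,fx=3,fy=3,interpolation=cv2.INTER_CUBIC))
a=capture('top');cv2.imwrite('pics/t4.png',cv2.resize(a[140:290,310:480,::-1],None,fx=4,fy=4,interpolation=cv2.INTER_CUBIC))
"
```

```text
t=5.75 N=1 txyz [0.388 0.055 0.029] wxyz [0.029 0.026 0.006] dist [  1.2 -15.5  -2.1] q [-0.66  0.22  1.97  0.62  0.68  0.32] F [ 0.9 -0.4 -2.6] g 65.3
```

View pics/s4.png

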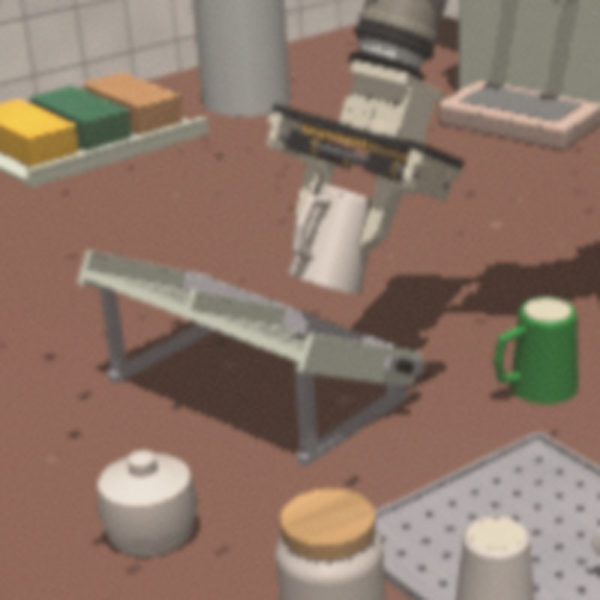

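View pics/t4.png

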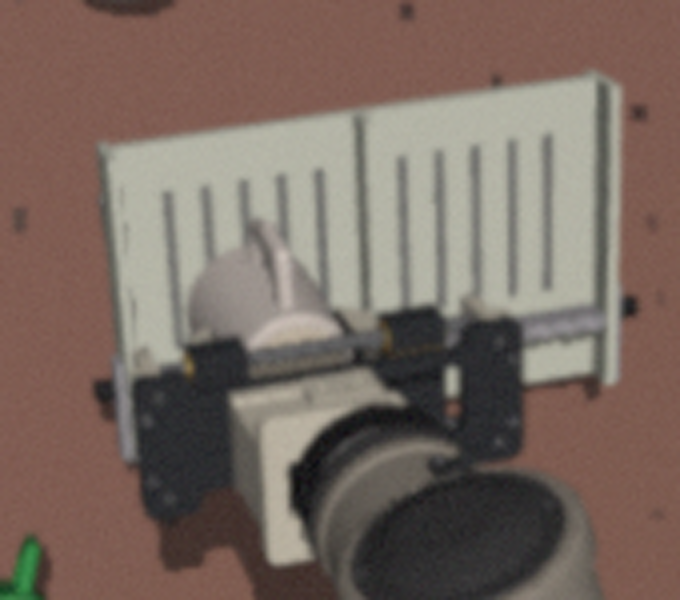

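Call:
drive_tool --deltas '[{"hand": 1,"tx": 0.37,"ty": 0.05,"tz": 0.03,"wx": 0.03,"wy": 0.02,"wz": 0},{"hand": 1,"tx": 0,"ty": 0,"tz": 0.4,"wx": 0,"wy": 0,"wz": 0},{"hand": 1,"tx": 0,"ty": 0,"tz": 0.4,"wx": 0,"wy": 0,"wz": 0},{"hand": 1,"tx": 0,"ty": 0,"tz": 0.3,"wx": 0,"wy": 0,"wz": 0},{"hand": 1,"tx": 0,"ty": 0,"tz": 0,"wx": 0,"wy": 0,"wz": 0},{"hand": 1,"tx": 0,"ty": 0,"tz": 0,"wx": 0,"wy": 0,"wz": 0},{"hand": 1,"tx": 0,"ty": 0,"tz": 0,"wx": 0,"wy": 0,"wz": 0},{"hand": 1,"tx": 0,"ty": 0,"tz": 0,"wx": 0,"wy": 0,"wz": 0}]'

```text
time: 6.52
tool_pos: [532.3, -168.4, 155.9]
tcp_rot: [-2.615, -0.003, -1.412]
contact_force: [0.2, -0.0, -3.2]
grip_width: 65.3
```

```bash
python3 -c "
from h import *
rows(deckpt(108,74,59),deckrot(),1)
from plant import capture
a=capture('scene');cv2.imwrite('pics/s5.png',cv2.resize(a[100:240,130:290,::-1],None,fx=4,fy=4,interpolation=cv2.INTER_CUBIC))
"
```

```text
t=6.52 N=1 txyz [-0.004  0.044  0.431] wxyz [-0.04  -0.02   0.024] dist [  7.    1.2 -15.8] q [-0.65  0.33  1.96  0.7   0.59  0.22] F [ 0.2 -0.  -3.2] g 65.3
```

View pics/s5.png

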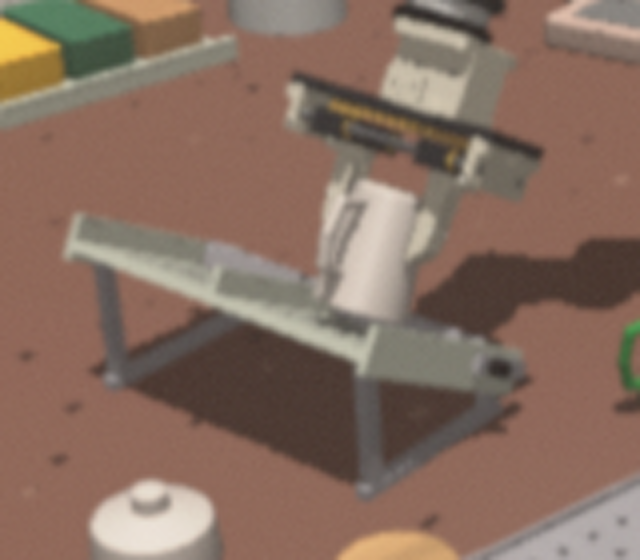

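Call:
drive_tool --deltas '[{"hand": 1,"tx": 0,"ty": 0,"tz": 0.15,"wx": -0.03,"wy": -0.02,"wz": 0.02},{"hand": 1,"tx": 0,"ty": 0,"tz": 0.1,"wx": 0,"wy": 0,"wz": 0},{"hand": 1,"tx": 0,"ty": 0,"tz": 0.05,"wx": 0,"wy": 0,"wz": 0},{"hand": 1,"tx": 0,"ty": 0,"tz": 0,"wx": 0,"wy": 0,"wz": 0},{"hand": 1,"tx": 0,"ty": 0,"tz": 0,"wx": 0,"wy": 0,"wz": 0}]'

```text
time: 6.98
tool_pos: [538.0, -167.4, 144.4]
tcp_rot: [-2.618, 0.001, -1.412]
contact_force: [0.8, -0.7, -2.8]
grip_width: 64.9
```

Call:
drive_tool --deltas '[{"hand": 1,"tx": 0,"ty": 0,"tz": 0.04,"wx": 0,"wy": 0,"wz": 0},{"hand": 1,"tx": 0,"ty": 0,"tz": 0.04,"wx": 0,"wy": 0,"wz": 0},{"hand": 1,"tx": 0,"ty": 0,"tz": 0,"wx": 0,"wy": 0,"wz": 0},{"hand": 1,"tx": 0,"ty": 0,"tz": 0,"wx": 0,"wy": 0,"wz": 0}]'

```text
time: 7.32
tool_pos: [539.6, -167.2, 141.8]
tcp_rot: [-2.618, 0.001, -1.412]
contact_force: [0.7, 0.0, -3.6]
grip_width: 65.5
```

Call:
drive_tool --deltas '[{"hand": 1,"tx": 0,"ty": 0,"tz": 0.04,"wx": 0,"wy": 0,"wz": 0},{"hand": 1,"tx": 0,"ty": 0,"tz": 0,"wx": 0,"wy": 0,"wz": 0},{"hand": 1,"tx": 0,"ty": 0,"tz": 0,"wx": 0,"wy": 0,"wz": 0}]'

```text
time: 7.57
tool_pos: [540.4, -167.0, 140.5]
tcp_rot: [-2.618, 0.001, -1.412]
contact_force: [0.5, -1.1, -4.4]
grip_width: 65.0
```

Call:
drive_tool --deltas '[{"hand": 1,"tx": 0,"ty": 0,"tz": 0.04,"wx": 0,"wy": 0,"wz": 0},{"hand": 1,"tx": 0,"ty": 0,"tz": 0,"wx": 0,"wy": 0,"wz": 0},{"hand": 1,"tx": 0,"ty": 0,"tz": 0,"wx": 0,"wy": 0,"wz": 0}]'

```text
time: 7.82
tool_pos: [540.3, -167.0, 139.5]
tcp_rot: [-2.619, 0.0, -1.412]
contact_force: [-12.9, -1.0, 6.5]
grip_width: 65.3
```

```bash
python3 -c "
from h import *
rows(deckpt(108,74,59),deckrot(),1)
O,S,Y,N=frame();f=get_obs()['contact_force'];print(f@S,f@Y,f@N)
"
```

```text
t=7.82 N=1 txyz [-0.     0.014 -0.025] wxyz [0.007 0.005 0.001] dist [-1.  -0.1  0.6] q [-0.63  0.37  1.95  0.73  0.56  0.2 ] F [-12.9  -1.    6.5] g 65.3
-7.965463600138127 1.0946936249078747 12.061756715197587
```

Call:
drive_tool --deltas '[{"hand": 1,"tx": 0,"ty": 0,"tz": -0.015,"wx": 0,"wy": 0,"wz": 0},{"hand": 1,"tx": 0,"ty": 0.06,"tz": 0,"wx": 0,"wy": 0,"wz": 0},{"hand": 1,"tx": 0,"ty": 0.06,"tz": 0,"wx": 0,"wy": 0,"wz": 0},{"hand": 1,"tx": 0,"ty": 0.06,"tz": 0,"wx": 0,"wy": 0,"wz": 0},{"hand": 1,"tx": 0,"ty": 0,"tz": 0,"wx": 0,"wy": 0,"wz": 0},{"hand": 1,"tx": 0,"ty": 0,"tz": 0,"wx": 0,"wy": 0,"wz": 0}]'

```text
time: 8.32
tool_pos: [535.0, -168.2, 136.5]
tcp_rot: [-2.617, 0.0, -1.413]
contact_force: [-1.0, 1.2, 3.2]
grip_width: 65.1
```

```bash
cat > f.py <<'E'
from h import *
O,S,Y,N=frame();o=get_obs();f=o['contact_force'];d=o['tool_pos']-O
print('t',round(o['time'],2),'TCP k,y,h',(d@S).round(1),(d@Y).round(1),(d@N).round(1),'F S,Y,N',(f@S).round(1),(f@Y).round(1),(f@N).round(1),'M',o['moment'].round(2),'rpy',o['tcp_rot'].round(3),'g',round(o['grip_width'],1),'q',o['joint_positions'].round(2))
E
python3 f.py
```

```text
t 8.32 TCP k,y,h 102.4 73.6 58.1 F S,Y,N 0.9 1.4 3.2 M [0.02 0.15 0.02] rpy [-2.617  0.    -1.413] g 65.1 q [-0.64  0.37  1.97  0.75  0.55  0.17]
```

Call:
drive_tool --deltas '[{"hand": 1,"tx": 0,"ty": 0.05,"tz": 0.005,"wx": 0,"wy": 0,"wz": 0},{"hand": 1,"tx": 0,"ty": 0.05,"tz": 0,"wx": 0,"wy": 0,"wz": 0},{"hand": 1,"tx": 0,"ty": 0.05,"tz": 0,"wx": 0,"wy": 0,"wz": 0},{"hand": 1,"tx": 0,"ty": 0.05,"tz": 0,"wx": 0,"wy": 0,"wz": 0},{"hand": 1,"tx": 0,"ty": 0,"tz": 0,"wx": 0,"wy": 0,"wz": 0},{"hand": 1,"tx": 0,"ty": 0,"tz": 0,"wx": 0,"wy": 0,"wz": 0}]'

```text
time: 8.82
tool_pos: [531.2, -169.1, 136.3]
tcp_rot: [-2.609, -0.001, -1.413]
contact_force: [2.7, 7.3, 24.0]
grip_width: 65.4
```

```bash
python3 f.py
```

```text
t 8.82 TCP k,y,h 98.8 73.3 59.9 F S,Y,N 15.3 6.8 18.9 M [ 1.81 -2.1   0.65] rpy [-2.609e+00 -1.000e-03 -1.413e+00] g 65.4 q [-0.65  0.36  1.98  0.78  0.55  0.14]
```

```bash
python3 -c "
from h import *
from plant import capture
a=capture('scene');cv2.imwrite('pics/s6.png',cv2.resize(a[110:230,150:290,::-1],None,fx=5,fy=5,interpolation=cv2.INTER_CUBIC))
a=capture('top');cv2.imwrite('pics/t6.png',cv2.resize(a[150:270,320:470,::-1],None,fx=5,fy=5,interpolation=cv2.INTER_CUBIC))
"
```

```text
(no output)
```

View pics/s6.png

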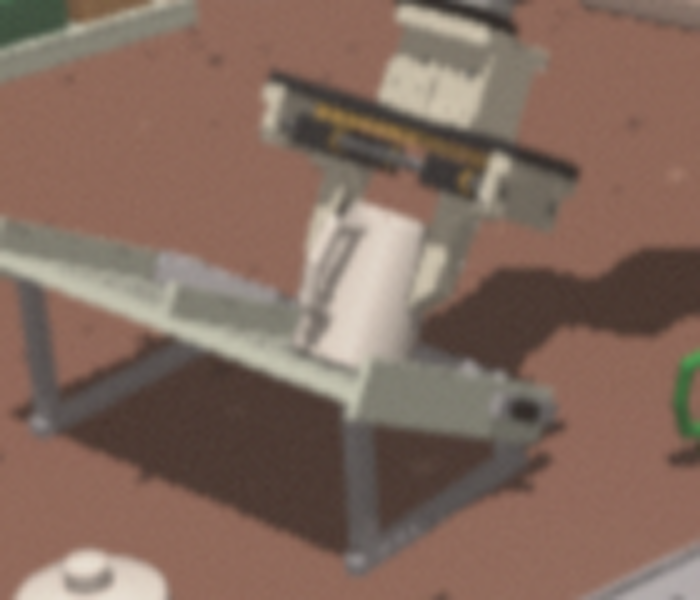

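View pics/t6.png

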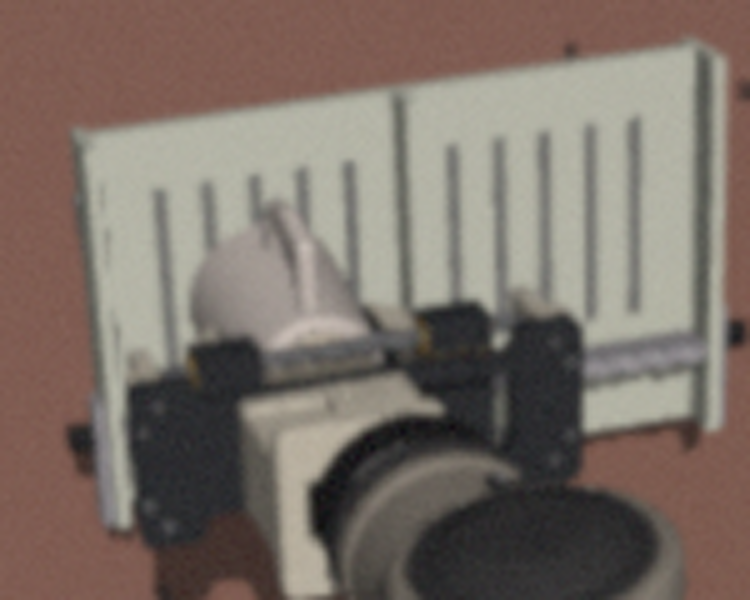

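```bash
cat > ov.py <<'E'
from h import *
import sys
def mug(name,k,y,hgt,rf,img,off,sz,out,f=5,rollback=0):
    O,S,Y,N=frame(); v=img.copy()
    B=O+k*S+y*Y+0*N
    a=np.linspace(0,2*np.pi,60)
    for h,r,c in((0,37,(0,0,255)),(hgt,rf,(0,255,0))):
        P=B+h*N+r*(np.outer(np.cos(a),S)+np.outer(np.sin(a),Y))
        q=((proj(name,P)-off)*f).astype(int); cv2.polylines(v,[q],True,c,1,cv2.LINE_AA)
    hz=(17,83) if hgt>80 else (17,55)
    H=np.array([B+33*S+hz[0]*N,B+66*S+hz[0]*N,B+66*S+hz[1]*N,B+30*S+hz[1]*N])
    cv2.polylines(v,[((proj(name,H)-off)*f).astype(int)],False,(255,0,0),1,cv2.LINE_AA)
    cv2.imwrite(out,v)
if __name__=='__main__':
    mug('scene',95,73.3,92,30,cv2.imread('pics/s6.png'),(150,110),0,'pics/s6o.png')
    mug('top',95,73.3,92,30,cv2.imread('pics/t6.png'),(320,150),0,'pics/t6o.png')
E
python3 ov.py
```

```text
(no output)
```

View pics/s6o.png

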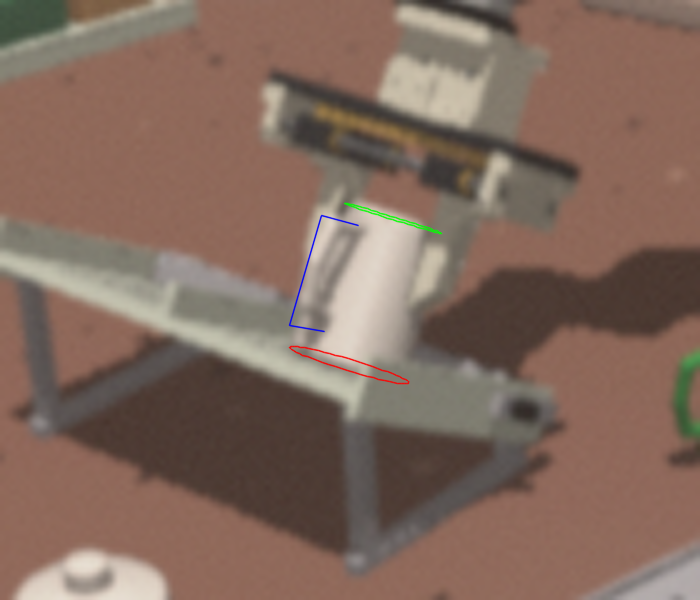

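View pics/t6o.png

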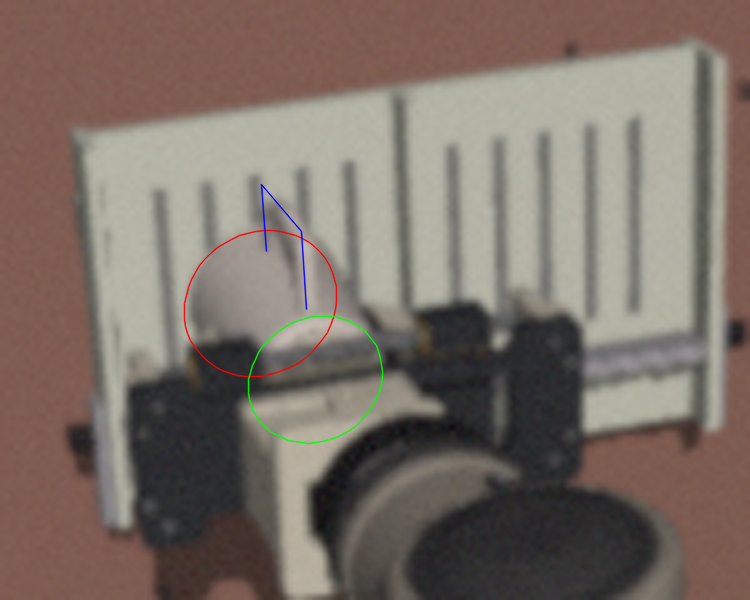

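Call:
drive_tool --deltas '[{"hand": 1,"tx": 0,"ty": -0.03,"tz": -0.04,"wx": 0,"wy": 0,"wz": 0},{"hand": 1,"tx": 0,"ty": 0,"tz": 0,"wx": 0,"wy": 0,"wz": 0},{"hand": 1,"tx": 0,"ty": 0,"tz": 0,"wx": 0,"wy": 0,"wz": 0}]'

```text
time: 9.17
tool_pos: [527.6, -168.7, 133.0]
tcp_rot: [-2.62, 0.002, -1.412]
contact_force: [0.7, -0.5, -3.9]
grip_width: 65.2
```

```bash
python3 f.py
```

```text
t 9.17 TCP k,y,h 94.2 74.4 58.8 F S,Y,N -1.4 -0.6 -3.7 M [-0.08  0.69 -0.03] rpy [-2.620e+00  2.000e-03 -1.412e+00] g 65.2 q [-0.65  0.36  1.99  0.77  0.55  0.14]
```

Call:
drive_tool --deltas '[{"hand": 1,"tx": 0,"ty": 0.05,"tz": 0,"wx": 0.02,"wy": 0,"wz": 0},{"hand": 1,"tx": 0,"ty": 0.05,"tz": 0,"wx": 0,"wy": 0,"wz": 0},{"hand": 1,"tx": 0,"ty": 0,"tz": 0,"wx": 0,"wy": 0,"wz": 0},{"hand": 1,"tx": 0,"ty": 0,"tz": 0,"wx": 0,"wy": 0,"wz": 0}]'

```text
time: 9.5
tool_pos: [524.4, -169.6, 131.3]
tcp_rot: [-2.617, 0.002, -1.413]
contact_force: [0.5, 0.5, -3.4]
grip_width: 65.1
```

```bash
python3 f.py
```

```text
t 9.5 TCP k,y,h 90.5 74.0 58.9 F S,Y,N -1.2 0.4 -3.2 M [-0.04  0.62 -0.03] rpy [-2.617e+00  2.000e-03 -1.413e+00] g 65.1 q [-0.66  0.36  2.    0.78  0.55  0.12]
```

Free so far. Continue in small steps towards the lip (expected near k≈87).

Call:
drive_tool --deltas '[{"hand": 1,"tx": 0,"ty": 0.05,"tz": 0,"wx": 0,"wy": 0,"wz": 0},{"hand": 1,"tx": 0,"ty": 0,"tz": 0,"wx": 0,"wy": 0,"wz": 0},{"hand": 1,"tx": 0,"ty": 0,"tz": 0,"wx": 0,"wy": 0,"wz": 0}]'

```text
time: 9.75
tool_pos: [523.0, -169.8, 130.8]
tcp_rot: [-2.616, 0.001, -1.413]
contact_force: [0.2, -0.2, -3.2]
grip_width: 65.1
```

```bash
python3 f.py
```

```text
t 9.75 TCP k,y,h 89.0 73.9 59.2 F S,Y,N -1.5 -0.2 -2.8 M [-0.04  0.57  0.02] rpy [-2.616e+00  1.000e-03 -1.413e+00] g 65.1 q [-0.66  0.36  2.    0.79  0.55  0.11]
```

Call:
drive_tool --deltas '[{"hand": 1,"tx": 0,"ty": 0.05,"tz": 0,"wx": 0,"wy": 0,"wz": 0},{"hand": 1,"tx": 0,"ty": 0,"tz": 0,"wx": 0,"wy": 0,"wz": 0},{"hand": 1,"tx": 0,"ty": 0,"tz": 0,"wx": 0,"wy": 0,"wz": 0}]'

```text
time: 10.0
tool_pos: [521.4, -170.1, 129.9]
tcp_rot: [-2.616, 0.001, -1.413]
contact_force: [0.2, -0.1, -3.1]
grip_width: 65.4
```

```bash
python3 f.py
```

```text
t 10.0 TCP k,y,h 87.1 73.9 59.3 F S,Y,N -1.4 -0.1 -2.8 M [-0.07  0.58  0.01] rpy [-2.616e+00  1.000e-03 -1.413e+00] g 65.4 q [-0.67  0.36  2.    0.79  0.54  0.1 ]
```

Call:
drive_tool --deltas '[{"hand": 1,"tx": 0,"ty": 0.05,"tz": 0.005,"wx": -0.02,"wy": 0,"wz": 0},{"hand": 1,"tx": 0,"ty": 0,"tz": 0,"wx": 0,"wy": 0,"wz": 0},{"hand": 1,"tx": 0,"ty": 0,"tz": 0,"wx": 0,"wy": 0,"wz": 0}]'

```text
time: 10.25
tool_pos: [520.0, -170.5, 129.0]
tcp_rot: [-2.617, 0.0, -1.413]
contact_force: [0.8, 0.5, -2.6]
grip_width: 65.4
```

```bash
python3 f.py
```

```text
t 10.25 TCP k,y,h 85.5 73.7 59.1 F S,Y,N -0.5 0.3 -2.7 M [ 0.01  0.24 -0.07] rpy [-2.617  0.    -1.413] g 65.4 q [-0.67  0.36  2.01  0.79  0.54  0.1 ]
```

Call:
drive_tool --deltas '[{"hand": 1,"tx": 0,"ty": 0.05,"tz": 0.005,"wx": 0,"wy": 0,"wz": 0},{"hand": 1,"tx": 0,"ty": 0,"tz": 0,"wx": 0,"wy": 0,"wz": 0},{"hand": 1,"tx": 0,"ty": 0,"tz": 0,"wx": 0,"wy": 0,"wz": 0}]'

```text
time: 10.5
tool_pos: [519.0, -170.8, 128.6]
tcp_rot: [-2.616, -0.0, -1.413]
contact_force: [1.6, 2.0, 5.5]
grip_width: 65.4
```

```bash
python3 f.py
```

```text
t 10.5 TCP k,y,h 84.4 73.6 59.4 F S,Y,N 4.4 1.7 3.8 M [ 0.36 -0.56  0.18] rpy [-2.616 -0.    -1.413] g 65.4 q [-0.67  0.36  2.01  0.8   0.54  0.09]
```

Call:
drive_tool --deltas '[{"hand": 1,"tx": 0,"ty": -0.02,"tz": -0.06,"wx": 0,"wy": 0,"wz": 0},{"hand": 1,"tx": 0,"ty": 0,"tz": 0,"wx": 0,"wy": 0,"wz": 0},{"hand": 1,"tx": 0,"ty": 0.04,"tz": 0,"wx": 0,"wy": 0,"wz": 0},{"hand": 1,"tx": 0,"ty": 0,"tz": 0,"wx": 0,"wy": 0,"wz": 0},{"hand": 1,"tx": 0,"ty": 0,"tz": 0,"wx": 0,"wy": 0,"wz": 0}]'

```text
time: 10.92
tool_pos: [516.7, -171.1, 129.6]
tcp_rot: [-2.617, 0.0, -1.413]
contact_force: [4.5, 1.7, 3.0]
grip_width: 65.3
```

```bash
python3 f.py; python3 -c "
from h import *
from plant import capture
a=capture('scene');cv2.imwrite('pics/s7.png',cv2.resize(a[110:230,150:290,::-1],None,fx=5,fy=5,interpolation=cv2.INTER_CUBIC))
a=capture('top');cv2.imwrite('pics/t7.png',cv2.resize(a[150:270,320:470,::-1],None,fx=5,fy=5,interpolation=cv2.INTER_CUBIC))
"
```

```text
t 10.92 TCP k,y,h 82.9 73.7 61.4 F S,Y,N 5.6 1.0 0.2 M [ 0.29 -0.68  0.12] rpy [-2.617  0.    -1.413] g 65.3 q [-0.67  0.36  2.01  0.8   0.54  0.09]
```

View pics/s7.png

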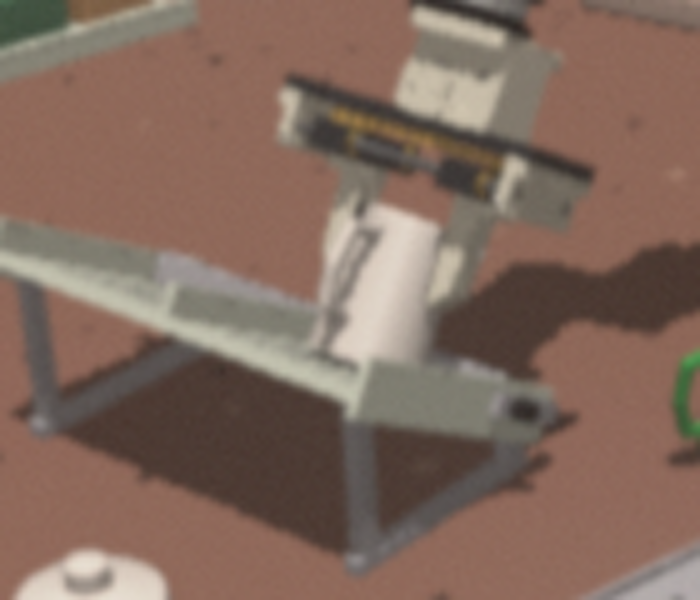

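View pics/t7.png

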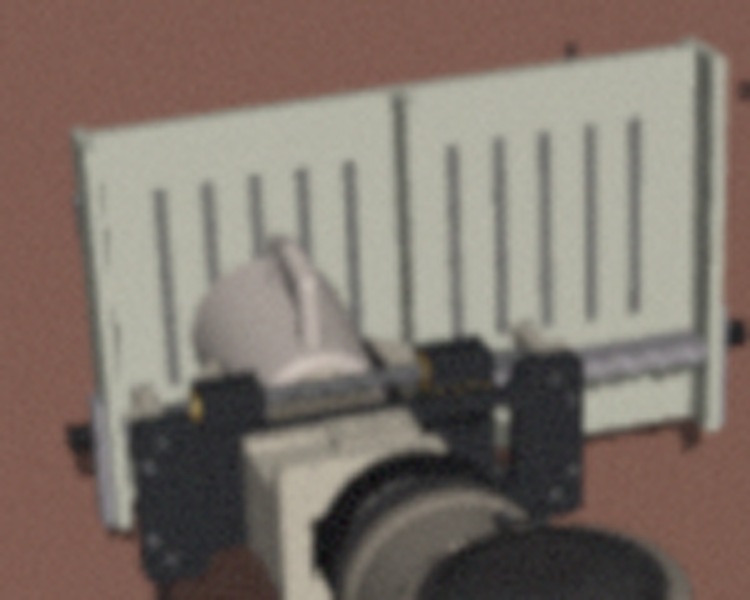

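Call:
drive_tool --deltas '[{"hand": 1,"tx": 0,"ty": -0.04,"tz": 0,"wx": 0,"wy": 0,"wz": 0},{"hand": 1,"tx": 0,"ty": 0,"tz": 0.05,"wx": 0,"wy": 0,"wz": 0},{"hand": 1,"tx": 0,"ty": 0,"tz": 0.03,"wx": 0,"wy": 0,"wz": 0},{"hand": 1,"tx": 0,"ty": 0,"tz": 0,"wx": 0,"wy": 0,"wz": 0},{"hand": 1,"tx": 0,"ty": 0,"tz": 0,"wx": 0,"wy": 0,"wz": 0}]'

```text
time: 11.43
tool_pos: [520.2, -170.5, 128.4]
tcp_rot: [-2.616, -0.0, -1.412]
contact_force: [2.0, 1.2, 10.0]
grip_width: 65.3
```

```bash
python3 f.py
```

```text
t 11.43 TCP k,y,h 85.3 73.7 58.6 F S,Y,N 6.8 0.9 7.6 M [ 0.65 -0.94  0.2 ] rpy [-2.616 -0.    -1.412] g 65.3 q [-0.67  0.36  2.01  0.8   0.54  0.09]
```

Call:
drive_tool --deltas '[{"hand": 1,"tx": 0,"ty": 0,"tz": 0.02,"wx": 0,"wy": 0,"wz": 0},{"hand": 1,"tx": 0,"ty": 0,"tz": 0,"wx": 0,"wy": 0,"wz": 0},{"hand": 1,"tx": 0,"ty": 0,"tz": 0,"wx": 0,"wy": 0,"wz": 0}]'

```text
time: 11.68
tool_pos: [520.9, -170.4, 128.4]
tcp_rot: [-2.615, -0.0, -1.412]
contact_force: [1.4, 4.2, 14.6]
grip_width: 65.1
```

```bash
python3 f.py
```

```text
t 11.68 TCP k,y,h 85.9 73.7 58.2 F S,Y,N 9.1 4.0 11.7 M [ 0.86 -1.14  0.31] rpy [-2.615 -0.    -1.412] g 65.1 q [-0.67  0.36  2.01  0.8   0.54  0.09]
```

Call:
drive_tool --deltas '[{"hand": -1,"tx": 0,"ty": 0,"tz": 0,"wx": 0,"wy": 0,"wz": 0},{"hand": -1,"tx": 0,"ty": 0,"tz": 0,"wx": 0,"wy": 0,"wz": 0},{"hand": -1,"tx": 0,"ty": 0,"tz": 0,"wx": 0,"wy": 0,"wz": 0},{"hand": -1,"tx": 0,"ty": 0,"tz": 0,"wx": 0,"wy": 0,"wz": 0},{"hand": -1,"tx": 0,"ty": 0,"tz": 0,"wx": 0,"wy": 0,"wz": 0},{"hand": -1,"tx": 0,"ty": 0,"tz": 0,"wx": 0,"wy": 0,"wz": 0}]'

```text
time: 12.18
tool_pos: [519.4, -170.3, 126.1]
tcp_rot: [-2.619, 0.001, -1.413]
contact_force: [1.0, -0.0, -0.1]
grip_width: 91.3
```

```bash
python3 f.py; python3 -c "
from h import *
from plant import capture
a=capture('scene');cv2.imwrite('pics/s8.png',cv2.resize(a[110:230,150:290,::-1],None,fx=5,fy=5,interpolation=cv2.INTER_CUBIC))
"
```

```text
t 12.18 TCP k,y,h 83.5 74.0 57.0 F S,Y,N 0.8 -0.2 -0.6 M [0.04 0.3  0.  ] rpy [-2.619e+00  1.000e-03 -1.413e+00] g 91.3 q [-0.67  0.37  2.01  0.8   0.54  0.09]
```

View pics/s8.png

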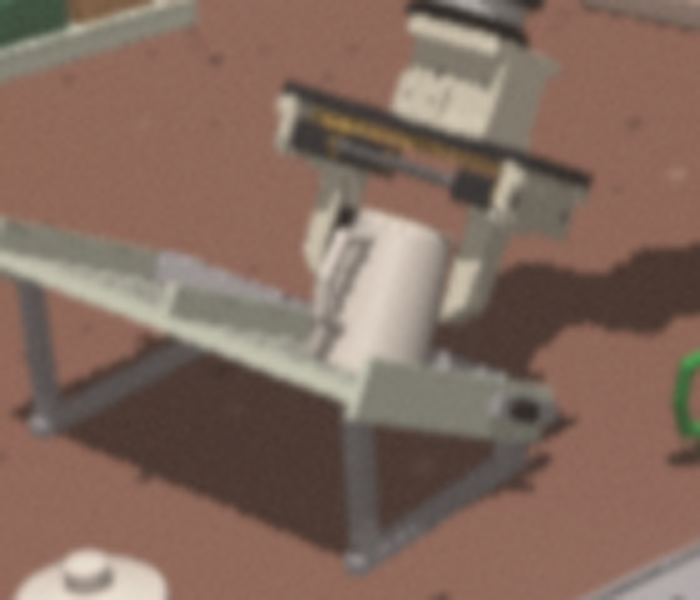

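Call:
drive_tool --deltas '[{"hand": -1,"tx": 0,"ty": -0.05,"tz": -0.1,"wx": 0,"wy": 0,"wz": 0},{"hand": -1,"tx": 0,"ty": 0,"tz": -0.2,"wx": 0,"wy": 0,"wz": 0},{"hand": -1,"tx": 0,"ty": 0,"tz": -0.6,"wx": 0,"wy": 0,"wz": 0},{"hand": -1,"tx": 0,"ty": 0,"tz": -0.8,"wx": 0,"wy": 0,"wz": 0},{"hand": -1,"tx": 0,"ty": 0,"tz": -0.8,"wx": 0,"wy": 0,"wz": 0},{"hand": -1,"tx": 0,"ty": 0,"tz": 0,"wx": 0,"wy": 0,"wz": 0},{"hand": -1,"tx": 0,"ty": 0,"tz": 0,"wx": 0,"wy": 0,"wz": 0},{"hand": -1,"tx": 0,"ty": 0,"tz": 0,"wx": 0,"wy": 0,"wz": 0}]'

```text
time: 12.9
tool_pos: [471.8, -178.1, 214.4]
tcp_rot: [-2.618, 0.0, -1.413]
contact_force: [-0.9, 0.4, -0.4]
grip_width: 91.9
```

```bash
python3 -c "
from h import *
rows([521,271,150],down(-2.397),24)
rows([505,60,210],down(-1.9),12)
"
```

```text
t=12.90 N=24 txyz [-0.473  0.121  0.059] wxyz [-0.229  0.123  0.459] dist [ 49.2 449.1 -64.4] q [-0.76  0.16  1.99  0.62  0.76  0.25] F [-0.9  0.4 -0.4] g 91.9
t=12.90 N=12 txyz [-0.504 -0.03   0.03 ] wxyz [-0.49   0.122  0.454] dist [ 33.2 238.1  -4.4] q [-0.76  0.16  1.99  0.62  0.76  0.25] F [-0.9  0.4 -0.4] g 91.9
```

Call:
drive_tool --deltas '[{"hand": -1,"tx": -0.5,"ty": -0.03,"tz": 0.03,"wx": -0.49,"wy": 0.12,"wz": 0.45},{"hand": -1,"tx": -0.5,"ty": -0.03,"tz": 0.03,"wx": -0.49,"wy": 0.12,"wz": 0.45},{"hand": -1,"tx": -0.5,"ty": -0.03,"tz": 0.03,"wx": -0.49,"wy": 0.12,"wz": 0.45},{"hand": -1,"tx": -0.5,"ty": -0.03,"tz": 0.03,"wx": -0.49,"wy": 0.12,"wz": 0.45},{"hand": -1,"tx": -0.5,"ty": -0.03,"tz": 0.03,"wx": -0.49,"wy": 0.12,"wz": 0.45},{"hand": -1,"tx": -0.5,"ty": -0.03,"tz": 0.03,"wx": -0.49,"wy": 0.12,"wz": 0.45},{"hand": -1,"tx": -0.5,"ty": -0.03,"tz": 0.03,"wx": -0.49,"wy": 0.12,"wz": 0.45},{"hand": -1,"tx": -0.5,"ty": -0.03,"tz": 0.03,"wx": -0.49,"wy": 0.12,"wz": 0.45},{"hand": -1,"tx": -0.5,"ty": -0.03,"tz": 0.03,"wx": -0.49,"wy": 0.12,"wz": 0.45},{"hand": -1,"tx": -0.5,"ty": -0.03,"tz": 0.03,"wx": -0.49,"wy": 0.12,"wz": 0.45},{"hand": -1,"tx": -0.5,"ty": -0.03,"tz": 0.03,"wx": -0.49,"wy": 0.12,"wz": 0.45},{"hand": -1,"tx": -0.5,"ty": -0.03,"tz": 0.03,"wx": -0.49,"wy": 0.12,"wz": 0.45},{"hand": -1,"tx": 0,"ty": 0,"tz": 0,"wx": 0,"wy": 0,"wz": 0},{"hand": -1,"tx": 0,"ty": 0,"tz": 0,"wx": 0,"wy": 0,"wz": 0},{"hand": -1,"tx": 0,"ty": 0,"tz": 0,"wx": 0,"wy": 0,"wz": 0}]'

```text
time: 14.15
tool_pos: [503.7, 58.3, 208.6]
tcp_rot: [3.139, 0.0, -1.893]
contact_force: [-0.5, -0.7, -0.7]
grip_width: 91.7
```

```bash
python3 -c "
from h import *
from ov import mug
rows([521,271,150],down(-2.397),10)
from plant import capture
a=capture('scene')[:,:,::-1]; cv2.imwrite('pics/s9full.png',a);v=cv2.resize(a[110:230,150:290],None,fx=5,fy=5,interpolation=cv2.INTER_CUBIC);cv2.imwrite('pics/s9.png',v)
a=capture('top')[:,:,::-1]; cv2.imwrite('pics/t9full.png',a);v=cv2.resize(a[150:270,320:470],None,fx=5,fy=5,interpolation=cv2.INTER_CUBIC)
mug('top',83,74,92,30,v,(320,150),0,'pics/t9o.png')
cv2.imwrite('pics/t9.png',v)
"
```

```text
t=14.15 N=10 txyz [-0.481  0.243  0.147] wxyz [ 0.003 -0.     0.577] dist [ 17.3 212.7 -58.6] q [-0.04  0.34  1.62  0.    1.18  1.86] F [-0.5 -0.7 -0.7] g 91.7
```

View pics/s9.png

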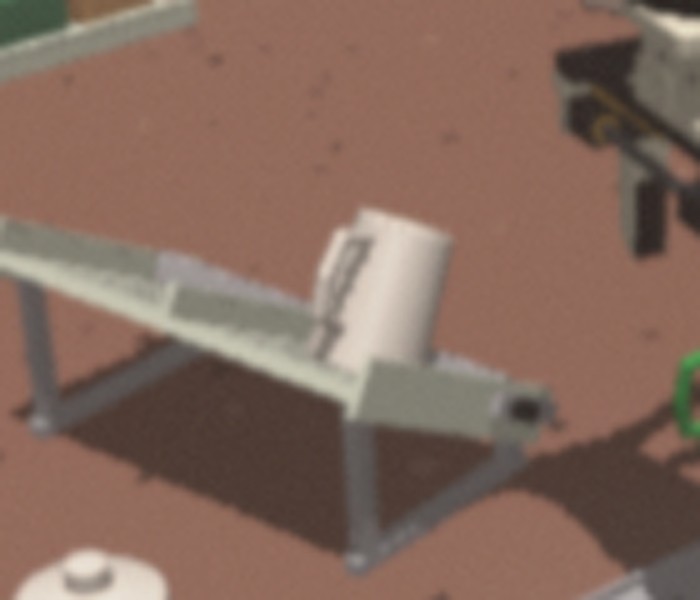

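View pics/t9o.png

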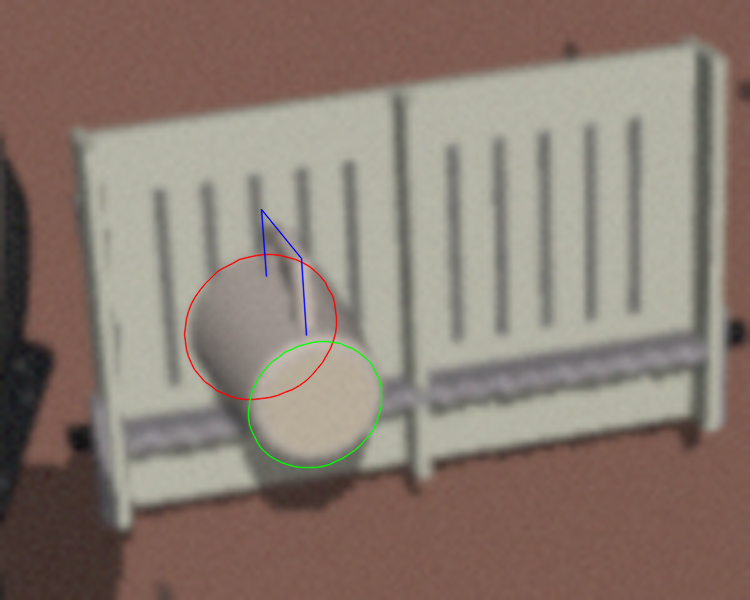

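View pics/t9full.png

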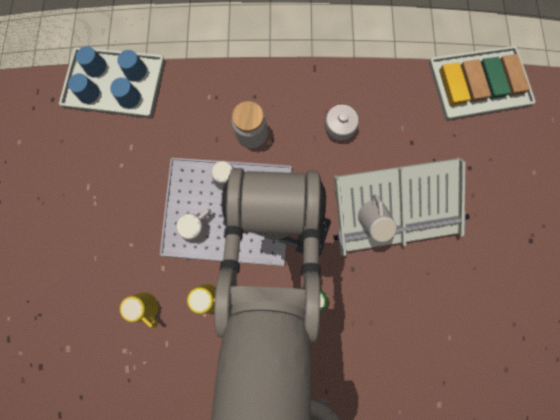

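Call:
drive_tool --deltas '[{"hand": -1,"tx": -0.48,"ty": 0.24,"tz": 0.15,"wx": 0,"wy": 0,"wz": 0.58},{"hand": -1,"tx": -0.48,"ty": 0.24,"tz": 0.15,"wx": 0,"wy": 0,"wz": 0.58},{"hand": -1,"tx": -0.48,"ty": 0.24,"tz": 0.15,"wx": 0,"wy": 0,"wz": 0.58},{"hand": -1,"tx": -0.48,"ty": 0.24,"tz": 0.15,"wx": 0,"wy": 0,"wz": 0.58},{"hand": -1,"tx": -0.48,"ty": 0.24,"tz": 0.15,"wx": 0,"wy": 0,"wz": 0.58},{"hand": -1,"tx": -0.48,"ty": 0.24,"tz": 0.15,"wx": 0,"wy": 0,"wz": 0.58},{"hand": -1,"tx": -0.48,"ty": 0.24,"tz": 0.15,"wx": 0,"wy": 0,"wz": 0.58},{"hand": -1,"tx": -0.48,"ty": 0.24,"tz": 0.15,"wx": 0,"wy": 0,"wz": 0.58},{"hand": -1,"tx": -0.48,"ty": 0.24,"tz": 0.15,"wx": 0,"wy": 0,"wz": 0.58},{"hand": -1,"tx": -0.48,"ty": 0.24,"tz": 0.15,"wx": 0,"wy": 0,"wz": 0.58},{"hand": -1,"tx": 0,"ty": 0,"tz": 0,"wx": 0,"wy": 0,"wz": 0},{"hand": -1,"tx": 0,"ty": 0,"tz": 0,"wx": 0,"wy": 0,"wz": 0},{"hand": -1,"tx": 0,"ty": 0,"tz": 0,"wx": 0,"wy": 0,"wz": 0},{"hand": -1,"tx": 0,"ty": 0,"tz": 0,"wx": 0,"wy": 0,"wz": 0}]'

```text
time: 15.42
tool_pos: [523.1, 268.8, 150.5]
tcp_rot: [3.141, 0.001, -2.401]
contact_force: [-0.5, -0.3, 0.0]
grip_width: 92.3
```

```bash
python3 -c "
from h import *
rows([521,271,150],down(-2.397),1)
rows([521,271,48],down(-2.397),5)
"
```

```text
t=15.42 N=1 txyz [0.002 0.074 0.013] wxyz [ 0.006  0.013 -0.05 ] dist [-2.1  2.2 -0.5] q [0.34 0.54 1.47 0.   1.13 2.74] F [-0.5 -0.3  0. ] g 92.3
t=15.42 N=5 txyz [0.001 0.015 0.513] wxyz [ 0.001  0.003 -0.01 ] dist [  -2.1    2.2 -102.5] q [0.34 0.54 1.47 0.   1.13 2.74] F [-0.5 -0.3  0. ] g 92.3
```

Call:
drive_tool --deltas '[{"hand": -1,"tx": 0,"ty": 0.07,"tz": 0.3,"wx": 0,"wy": 0,"wz": -0.05},{"hand": -1,"tx": 0,"ty": 0,"tz": 0.6,"wx": 0,"wy": 0,"wz": 0},{"hand": -1,"tx": 0,"ty": 0,"tz": 0.7,"wx": 0,"wy": 0,"wz": 0},{"hand": -1,"tx": 0,"ty": 0,"tz": 0.6,"wx": 0,"wy": 0,"wz": 0},{"hand": -1,"tx": 0,"ty": 0,"tz": 0.35,"wx": 0,"wy": 0,"wz": 0},{"hand": -1,"tx": 0,"ty": 0,"tz": 0,"wx": 0,"wy": 0,"wz": 0},{"hand": -1,"tx": 0,"ty": 0,"tz": 0,"wx": 0,"wy": 0,"wz": 0},{"hand": -1,"tx": 0,"ty": 0,"tz": 0,"wx": 0,"wy": 0,"wz": 0},{"hand": -1,"tx": 0,"ty": 0,"tz": 0,"wx": 0,"wy": 0,"wz": 0}]'

```text
time: 16.17
tool_pos: [522.2, 272.3, 49.8]
tcp_rot: [-3.141, 0.004, -2.397]
contact_force: [-0.4, 0.4, 0.5]
grip_width: 92.0
```

```bash
python3 -c "
from h import *
rows([521,271,48],down(-2.397),1)
from plant import capture
a=capture('scene');cv2.imwrite('pics/s10.png',cv2.resize(a[150:310,240:420,::-1],None,fx=3.5,fy=3.5,interpolation=cv2.INTER_CUBIC))
"
```

```text
t=16.17 N=1 txyz [ 0.045 -0.004  0.044] wxyz [-0.004  0.043  0.003] dist [-1.2 -1.3 -1.8] q [0.35 0.66 1.57 0.   0.91 2.75] F [-0.4  0.4  0.5] g 92.0
```

View pics/s10.png

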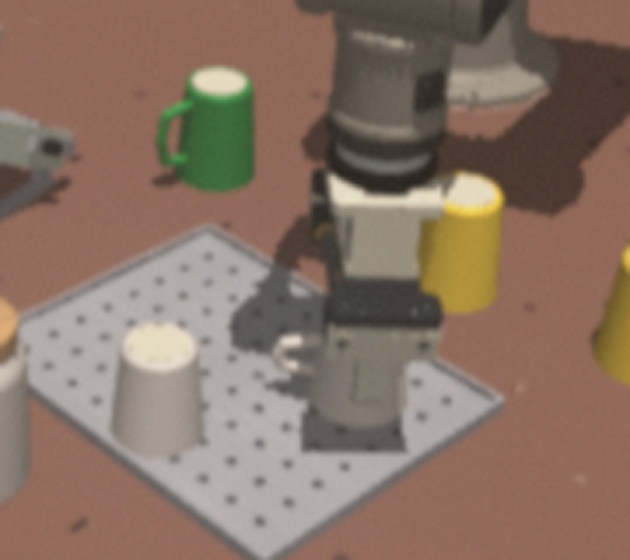

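Call:
drive_tool --deltas '[{"hand": -1,"tx": 0.04,"ty": 0,"tz": 0.18,"wx": 0,"wy": 0.04,"wz": 0},{"hand": -1,"tx": 0,"ty": 0,"tz": 0,"wx": 0,"wy": 0,"wz": 0},{"hand": -1,"tx": 0,"ty": 0,"tz": 0,"wx": 0,"wy": 0,"wz": 0},{"hand": 1,"tx": 0,"ty": 0,"tz": 0,"wx": 0,"wy": 0,"wz": 0},{"hand": 1,"tx": 0,"ty": 0,"tz": 0,"wx": 0,"wy": 0,"wz": 0},{"hand": 1,"tx": 0,"ty": 0,"tz": 0,"wx": 0,"wy": 0,"wz": 0},{"hand": 1,"tx": 0,"ty": 0,"tz": 0,"wx": 0,"wy": 0,"wz": 0},{"hand": 1,"tx": 0,"ty": 0,"tz": 0,"wx": 0,"wy": 0,"wz": 0},{"hand": 1,"tx": 0,"ty": 0,"tz": 0,"wx": 0,"wy": 0,"wz": 0},{"hand": 1,"tx": 0,"ty": 0,"tz": 0,"wx": 0,"wy": 0,"wz": 0}]'

```text
time: 17.05
tool_pos: [520.1, 271.3, 40.9]
tcp_rot: [3.141, -0.002, -2.396]
contact_force: [1.2, 1.3, -0.4]
grip_width: 67.7
```

Call:
drive_tool --deltas '[{"hand": 1,"tx": 0,"ty": 0,"tz": -0.2,"wx": 0,"wy": 0,"wz": 0},{"hand": 1,"tx": 0,"ty": 0,"tz": -0.6,"wx": 0,"wy": 0,"wz": 0},{"hand": 1,"tx": 0,"ty": 0,"tz": -0.9,"wx": 0,"wy": 0,"wz": 0},{"hand": 1,"tx": 0,"ty": 0,"tz": -0.9,"wx": 0,"wy": 0,"wz": 0},{"hand": 1,"tx": 0,"ty": 0,"tz": -0.9,"wx": 0,"wy": 0,"wz": 0},{"hand": 1,"tx": 0,"ty": 0,"tz": -0.9,"wx": 0,"wy": 0,"wz": 0},{"hand": 1,"tx": 0,"ty": 0,"tz": -0.5,"wx": 0,"wy": 0,"wz": 0},{"hand": 1,"tx": 0,"ty": 0,"tz": 0,"wx": 0,"wy": 0,"wz": 0},{"hand": 1,"tx": 0,"ty": 0,"tz": 0,"wx": 0,"wy": 0,"wz": 0},{"hand": 1,"tx": 0,"ty": 0,"tz": 0,"wx": 0,"wy": 0,"wz": 0}]'

```text
time: 17.88
tool_pos: [519.6, 271.1, 235.5]
tcp_rot: [3.14, -0.005, -2.397]
contact_force: [0.8, -1.1, -1.8]
grip_width: 67.8
```

```bash
python3 -c "
from h import *
rows([490,30,245],down(-1.8),12)
from plant import capture
a=capture('scene');cv2.imwrite('pics/s11.png',cv2.resize(a[110:310,240:420,::-1],None,fx=3,fy=3,interpolation=cv2.INTER_CUBIC))
"
```

```text
t=17.88 N=12 txyz [ 0.467 -0.214 -0.019] wxyz [ 0.003 -0.004 -0.57 ] dist [ -29.6 -241.1    9.5] q [ 0.35  0.46  1.35 -0.    1.33  2.75] F [ 0.8 -1.1 -1.8] g 67.8
```

View pics/s11.png

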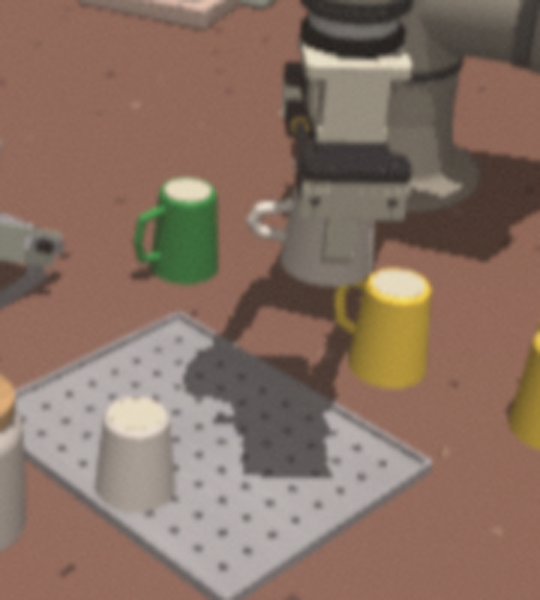

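Call:
drive_tool --deltas '[{"hand": 1,"tx": 0.3,"ty": -0.15,"tz": -0.02,"wx": 0,"wy": 0,"wz": -0.57},{"hand": 1,"tx": 0.47,"ty": -0.21,"tz": -0.02,"wx": 0,"wy": 0,"wz": -0.57},{"hand": 1,"tx": 0.47,"ty": -0.21,"tz": -0.02,"wx": 0,"wy": 0,"wz": -0.57},{"hand": 1,"tx": 0.47,"ty": -0.21,"tz": -0.02,"wx": 0,"wy": 0,"wz": -0.57},{"hand": 1,"tx": 0.47,"ty": -0.21,"tz": -0.02,"wx": 0,"wy": 0,"wz": -0.57},{"hand": 1,"tx": 0.47,"ty": -0.21,"tz": -0.02,"wx": 0,"wy": 0,"wz": -0.57},{"hand": 1,"tx": 0.47,"ty": -0.21,"tz": -0.02,"wx": 0,"wy": 0,"wz": -0.57},{"hand": 1,"tx": 0.47,"ty": -0.21,"tz": -0.02,"wx": 0,"wy": 0,"wz": -0.57},{"hand": 1,"tx": 0.47,"ty": -0.21,"tz": -0.02,"wx": 0,"wy": 0,"wz": -0.57},{"hand": 1,"tx": 0.47,"ty": -0.21,"tz": -0.02,"wx": 0,"wy": 0,"wz": -0.57},{"hand": 1,"tx": 0.47,"ty": -0.21,"tz": -0.02,"wx": 0,"wy": 0,"wz": -0.57},{"hand": 1,"tx": 0.47,"ty": -0.21,"tz": -0.02,"wx": 0,"wy": 0,"wz": -0.57}]'

```text
time: 18.93
tool_pos: [490.8, 35.5, 245.1]
tcp_rot: [3.136, -0.002, -1.797]
contact_force: [-0.3, -0.1, -1.3]
grip_width: 68.2
```

```bash
python3 -c "
from h import *
rows([485,-150,255],R.from_euler('xyz',[-2.88,0,-1.6]),10)
print(deckpt(104,-76,114))
rows(deckpt(104,-76,124),deckrot(),18)
"
```

```text
t=18.93 N=10 txyz [ 0.462 -0.052 -0.02 ] wxyz [ 0.306 -0.031 -0.224] dist [  -5.8 -185.5    9.9] q [-0.08  0.28  1.6  -0.    1.27  1.71] F [-0.3 -0.1 -1.3] g 68.2
[ 532.3998783  -320.15547892  185.72689603]
t=18.93 N=18 txyz [ 0.497 -0.057  0.079] wxyz [ 0.333 -0.065 -0.239] dist [  36.7 -356.4  -50.7] q [-0.08  0.28  1.6  -0.    1.27  1.71] F [-0.3 -0.1 -1.3] g 68.2
```

Call:
drive_tool --deltas '[{"hand": 1,"tx": 0.46,"ty": -0.05,"tz": -0.02,"wx": 0.3,"wy": -0.03,"wz": -0.22},{"hand": 1,"tx": 0.46,"ty": -0.05,"tz": -0.02,"wx": 0.3,"wy": -0.03,"wz": -0.22},{"hand": 1,"tx": 0.46,"ty": -0.05,"tz": -0.02,"wx": 0.3,"wy": -0.03,"wz": -0.22},{"hand": 1,"tx": 0.46,"ty": -0.05,"tz": -0.02,"wx": 0.3,"wy": -0.03,"wz": -0.22},{"hand": 1,"tx": 0.46,"ty": -0.05,"tz": -0.02,"wx": 0.3,"wy": -0.03,"wz": -0.22},{"hand": 1,"tx": 0.46,"ty": -0.05,"tz": -0.02,"wx": 0.3,"wy": -0.03,"wz": -0.22},{"hand": 1,"tx": 0.46,"ty": -0.05,"tz": -0.02,"wx": 0.3,"wy": -0.03,"wz": -0.22},{"hand": 1,"tx": 0.46,"ty": -0.05,"tz": -0.02,"wx": 0.3,"wy": -0.03,"wz": -0.22},{"hand": 1,"tx": 0.46,"ty": -0.05,"tz": -0.02,"wx": 0.3,"wy": -0.03,"wz": -0.22},{"hand": 1,"tx": 0.46,"ty": -0.05,"tz": -0.02,"wx": 0.3,"wy": -0.03,"wz": -0.22}]'

```text
time: 19.77
tool_pos: [483.5, -148.6, 254.6]
tcp_rot: [-2.884, 0.001, -1.606]
contact_force: [0.3, 0.4, -2.1]
grip_width: 67.9
```

```bash
python3 -c "
from h import *
rows(deckpt(104,-76,134),deckrot(),10)
"
```

```text
t=19.77 N=10 txyz [ 0.439 -0.023  0.146] wxyz [ 0.303 -0.083 -0.206] dist [  39.  -173.1  -51.6] q [-0.52  0.17  1.75  0.14  1.    1.02] F [ 0.3  0.4 -2.1] g 67.9
```

Call:
drive_tool --deltas '[{"hand": 1,"tx": 0.44,"ty": -0.02,"tz": 0.05,"wx": 0.3,"wy": -0.08,"wz": -0.2},{"hand": 1,"tx": 0.44,"ty": -0.02,"tz": 0.05,"wx": 0.3,"wy": -0.08,"wz": -0.2},{"hand": 1,"tx": 0.44,"ty": -0.02,"tz": 0.05,"wx": 0.3,"wy": -0.08,"wz": -0.2},{"hand": 1,"tx": 0.44,"ty": -0.02,"tz": 0.1,"wx": 0.3,"wy": -0.08,"wz": -0.2},{"hand": 1,"tx": 0.44,"ty": -0.02,"tz": 0.15,"wx": 0.3,"wy": -0.08,"wz": -0.2},{"hand": 1,"tx": 0.44,"ty": -0.02,"tz": 0.2,"wx": 0.3,"wy": -0.08,"wz": -0.2},{"hand": 1,"tx": 0.44,"ty": -0.02,"tz": 0.2,"wx": 0.3,"wy": -0.08,"wz": -0.2},{"hand": 1,"tx": 0.44,"ty": -0.02,"tz": 0.2,"wx": 0.3,"wy": -0.08,"wz": -0.2},{"hand": 1,"tx": 0.44,"ty": -0.02,"tz": 0.2,"wx": 0.3,"wy": -0.08,"wz": -0.2},{"hand": 1,"tx": 0.44,"ty": -0.02,"tz": 0.2,"wx": 0.3,"wy": -0.08,"wz": -0.2},{"hand": 1,"tx": 0,"ty": 0,"tz": 0,"wx": 0,"wy": 0,"wz": 0},{"hand": 1,"tx": 0,"ty": 0,"tz": 0,"wx": 0,"wy": 0,"wz": 0},{"hand": 1,"tx": 0,"ty": 0,"tz": 0,"wx": 0,"wy": 0,"wz": 0}]'

```text
time: 20.85
tool_pos: [522.1, -320.6, 206.4]
tcp_rot: [-2.621, 0.0, -1.419]
contact_force: [-0.6, -0.7, -1.6]
grip_width: 68.3
```

```bash
python3 -c "
from h import *
rows(deckpt(96,-76,60),deckrot(),6)
";python3 f.py
```

```text
t=20.85 N=6 txyz [0.005 0.039 0.321] wxyz [ 0.006 -0.006 -0.011] dist [ 30.1   3.6 -71.4] q [-0.9   0.38  1.68  0.59  0.89  0.19] F [-0.6 -0.7 -1.6] g 68.3
t 20.85 TCP k,y,h 105.5 -74.8 137.0 F S,Y,N -1.4 -0.6 -1.1 M [-0.07  0.42  0.04] rpy [-2.621  0.    -1.419] g 68.3 q [-0.9   0.38  1.68  0.59  0.89  0.19]
```

Call:
drive_tool --deltas '[{"hand": 1,"tx": 0,"ty": 0.04,"tz": 0.3,"wx": 0.02,"wy": -0.02,"wz": -0.07},{"hand": 1,"tx": 0,"ty": 0.04,"tz": 0.4,"wx": 0,"wy": 0,"wz": 0},{"hand": 1,"tx": 0,"ty": 0.04,"tz": 0.4,"wx": 0,"wy": 0,"wz": 0},{"hand": 1,"tx": 0,"ty": 0.04,"tz": 0.4,"wx": 0,"wy": 0,"wz": 0},{"hand": 1,"tx": 0,"ty": 0.04,"tz": 0.3,"wx": 0,"wy": 0,"wz": 0},{"hand": 1,"tx": 0,"ty": 0.04,"tz": 0.2,"wx": 0,"wy": 0,"wz": 0},{"hand": 1,"tx": 0,"ty": 0,"tz": 0,"wx": 0,"wy": 0,"wz": 0},{"hand": 1,"tx": 0,"ty": 0,"tz": 0,"wx": 0,"wy": 0,"wz": 0},{"hand": 1,"tx": 0,"ty": 0,"tz": 0,"wx": 0,"wy": 0,"wz": 0}]'

```text
time: 21.6
tool_pos: [554.3, -317.0, 134.3]
tcp_rot: [-2.617, -0.005, -1.413]
contact_force: [-0.0, 0.5, -1.3]
grip_width: 67.8
```

```bash
python3 -c "
from h import *
rows(deckpt(96,-76,45),deckrot(),1)
from plant import capture
a=capture('scene');cv2.imwrite('pics/s12.png',cv2.resize(a[80:240,120:290,::-1],None,fx=3.5,fy=3.5,interpolation=cv2.INTER_CUBIC))
a=capture('top');cv2.imwrite('pics/t12.png',cv2.resize(a[150:270,320:470,::-1],None,fx=5,fy=5,interpolation=cv2.INTER_CUBIC))
";python3 f.py
```

```text
t=21.60 N=1 txyz [-0.009  0.037  0.335] wxyz [-0.016 -0.051  0.025] dist [  5.3   1.2 -12.3] q [-0.84  0.51  1.71  0.68  0.74  0.1 ] F [-0.   0.5 -1.3] g 67.8
t 21.7 TCP k,y,h 97.5 -76.5 58.7 F S,Y,N -0.3 -0.2 -0.5 M [-0.07  0.41 -0.01] rpy [-2.616 -0.005 -1.413] g 67.9 q [-0.85  0.51  1.71  0.68  0.74  0.1 ]
```

View pics/s12.png

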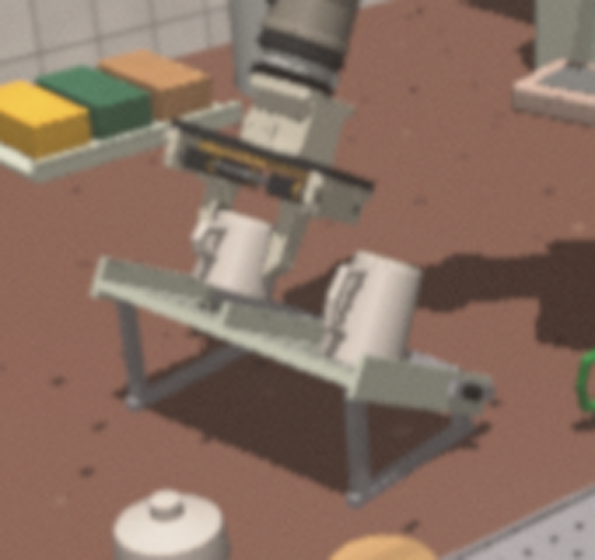

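View pics/t12.png

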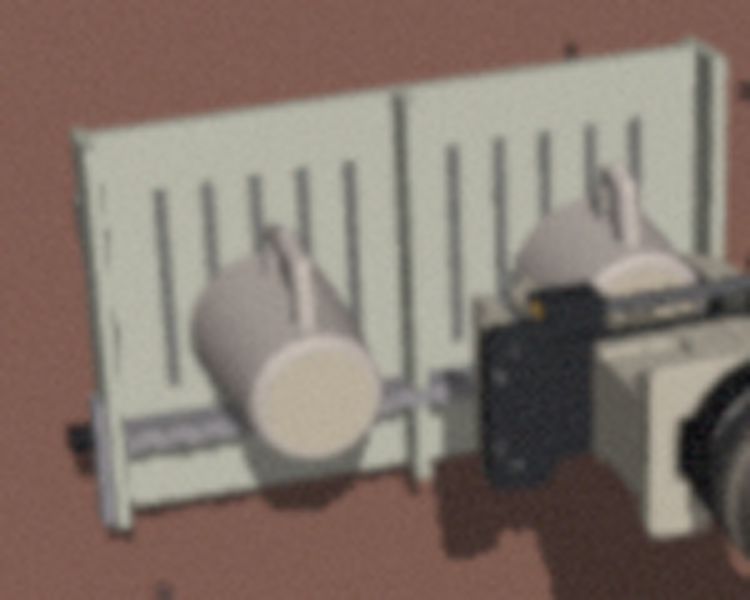

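Call:
drive_tool --deltas '[{"hand": 1,"tx": 0,"ty": 0,"tz": 0.2,"wx": 0,"wy": -0.05,"wz": 0.02},{"hand": 1,"tx": 0,"ty": 0,"tz": 0.2,"wx": 0,"wy": 0,"wz": 0},{"hand": 1,"tx": 0,"ty": 0,"tz": 0.1,"wx": 0,"wy": 0,"wz": 0},{"hand": 1,"tx": 0,"ty": 0,"tz": 0,"wx": 0,"wy": 0,"wz": 0},{"hand": 1,"tx": 0,"ty": 0,"tz": 0,"wx": 0,"wy": 0,"wz": 0},{"hand": 1,"tx": 0,"ty": 0,"tz": 0,"wx": 0,"wy": 0,"wz": 0}]'

```text
time: 22.2
tool_pos: [564.1, -315.1, 116.2]
tcp_rot: [-2.617, 0.001, -1.412]
contact_force: [0.0, -0.7, -1.7]
grip_width: 68.1
```

```bash
python3 f.py
```

```text
t 22.2 TCP k,y,h 97.0 -76.0 37.7 F S,Y,N -0.9 -0.7 -1.4 M [-0.08  0.41 -0.01] rpy [-2.617e+00  1.000e-03 -1.412e+00] g 68.1 q [-0.83  0.55  1.7   0.7   0.71  0.08]
```

Call:
drive_tool --deltas '[{"hand": 1,"tx": 0,"ty": 0,"tz": 0.05,"wx": 0,"wy": 0,"wz": 0},{"hand": 1,"tx": 0,"ty": 0,"tz": 0,"wx": 0,"wy": 0,"wz": 0},{"hand": 1,"tx": 0,"ty": 0,"tz": 0,"wx": 0,"wy": 0,"wz": 0}]'

```text
time: 22.45
tool_pos: [565.0, -315.0, 114.6]
tcp_rot: [-2.617, 0.001, -1.412]
contact_force: [0.6, -1.1, -0.7]
grip_width: 67.9
```

```bash
python3 f.py
```

```text
t 22.45 TCP k,y,h 97.0 -76.1 35.9 F S,Y,N -0.0 -1.1 -0.8 M [-0.09  0.39  0.01] rpy [-2.617e+00  1.000e-03 -1.412e+00] g 67.9 q [-0.83  0.55  1.7   0.7   0.71  0.08]
```

Call:
drive_tool --deltas '[{"hand": 1,"tx": 0,"ty": 0,"tz": 0.03,"wx": 0,"wy": 0,"wz": 0},{"hand": 1,"tx": 0,"ty": 0,"tz": 0,"wx": 0,"wy": 0,"wz": 0},{"hand": 1,"tx": 0,"ty": 0,"tz": 0,"wx": 0,"wy": 0,"wz": 0}]'

```text
time: 22.7
tool_pos: [565.6, -314.9, 113.5]
tcp_rot: [-2.617, 0.001, -1.412]
contact_force: [-0.5, 0.5, -2.2]
grip_width: 68.2
```

```bash
python3 f.py
```

```text
t 22.7 TCP k,y,h 97.0 -76.1 34.6 F S,Y,N -1.5 0.5 -1.7 M [-0.02  0.48  0.03] rpy [-2.617e+00  1.000e-03 -1.412e+00] g 68.2 q [-0.83  0.55  1.7   0.7   0.7   0.08]
```

Call:
drive_tool --deltas '[{"hand": 1,"tx": 0,"ty": 0.08,"tz": 0,"wx": 0,"wy": 0,"wz": 0},{"hand": 1,"tx": 0,"ty": 0.08,"tz": 0,"wx": 0,"wy": 0,"wz": 0},{"hand": 1,"tx": 0,"ty": 0.08,"tz": 0,"wx": 0,"wy": 0,"wz": 0},{"hand": 1,"tx": 0,"ty": 0,"tz": 0,"wx": 0,"wy": 0,"wz": 0},{"hand": 1,"tx": 0,"ty": 0,"tz": 0,"wx": 0,"wy": 0,"wz": 0}]'

```text
time: 23.12
tool_pos: [557.1, -316.3, 108.5]
tcp_rot: [-2.617, 0.001, -1.413]
contact_force: [0.8, 0.3, -0.7]
grip_width: 68.2
```

```bash
python3 f.py
```

```text
t 23.12 TCP k,y,h 87.0 -76.1 34.6 F S,Y,N 0.4 0.2 -1.0 M [-0.04  0.35 -0.02] rpy [-2.617e+00  1.000e-03 -1.413e+00] g 68.2 q [-0.84  0.55  1.72  0.72  0.7   0.05]
```

Call:
drive_tool --deltas '[{"hand": 1,"tx": 0,"ty": 0.05,"tz": 0,"wx": 0,"wy": 0,"wz": 0},{"hand": 1,"tx": 0,"ty": 0,"tz": 0,"wx": 0,"wy": 0,"wz": 0},{"hand": 1,"tx": 0,"ty": 0,"tz": 0,"wx": 0,"wy": 0,"wz": 0}]'

```text
time: 23.37
tool_pos: [555.7, -316.6, 107.7]
tcp_rot: [-2.617, 0.001, -1.412]
contact_force: [0.1, 0.6, -0.9]
grip_width: 68.1
```

```bash
python3 f.py
```

```text
t 23.37 TCP k,y,h 85.4 -76.1 34.7 F S,Y,N -0.3 0.6 -0.8 M [-0.08  0.5  -0.03] rpy [-2.617e+00  1.000e-03 -1.412e+00] g 68.1 q [-0.84  0.55  1.73  0.72  0.7   0.04]
```

Call:
drive_tool --deltas '[{"hand": 1,"tx": 0,"ty": 0.04,"tz": 0,"wx": 0,"wy": 0,"wz": 0},{"hand": 1,"tx": 0,"ty": 0,"tz": 0,"wx": 0,"wy": 0,"wz": 0},{"hand": 1,"tx": 0,"ty": 0,"tz": 0,"wx": 0,"wy": 0,"wz": 0}]'

```text
time: 23.62
tool_pos: [554.8, -316.8, 107.5]
tcp_rot: [-2.616, 0.0, -1.412]
contact_force: [2.1, 1.6, 2.0]
grip_width: 68.1
```

```bash
python3 f.py
```

```text
t 23.62 TCP k,y,h 84.5 -76.2 34.9 F S,Y,N 3.0 1.3 0.5 M [ 0.2 -0.2  0.1] rpy [-2.616  0.    -1.412] g 68.1 q [-0.85  0.55  1.73  0.72  0.69  0.04]
```

Call:
drive_tool --deltas '[{"hand": 1,"tx": 0,"ty": 0.04,"tz": 0,"wx": 0,"wy": 0,"wz": 0},{"hand": 1,"tx": 0,"ty": 0,"tz": 0,"wx": 0,"wy": 0,"wz": 0},{"hand": 1,"tx": 0,"ty": 0,"tz": 0,"wx": 0,"wy": 0,"wz": 0}]'

```text
time: 23.87
tool_pos: [554.1, -316.9, 107.6]
tcp_rot: [-2.614, -0.0, -1.412]
contact_force: [4.6, 3.2, 7.5]
grip_width: 67.9
```

```bash
python3 f.py
```

```text
t 23.87 TCP k,y,h 84.0 -76.3 35.4 F S,Y,N 8.1 2.4 4.0 M [ 0.62 -0.92  0.13] rpy [-2.614 -0.    -1.412] g 67.9 q [-0.85  0.55  1.73  0.73  0.69  0.03]
```

Call:
drive_tool --deltas '[{"hand": 1,"tx": 0,"ty": 0.04,"tz": 0,"wx": 0,"wy": 0,"wz": 0},{"hand": 1,"tx": 0,"ty": 0,"tz": 0,"wx": 0,"wy": 0,"wz": 0},{"hand": 1,"tx": 0,"ty": 0,"tz": 0,"wx": 0,"wy": 0,"wz": 0}]'

```text
time: 24.12
tool_pos: [553.5, -317.0, 107.7]
tcp_rot: [-2.613, -0.001, -1.412]
contact_force: [6.3, 5.2, 9.4]
grip_width: 68.2
```

```bash
python3 f.py
```

```text
t 24.12 TCP k,y,h 83.5 -76.3 35.8 F S,Y,N 10.8 4.1 4.6 M [ 0.95 -1.45  0.25] rpy [-2.613e+00 -1.000e-03 -1.412e+00] g 68.2 q [-0.85  0.55  1.73  0.73  0.69  0.03]
```

Call:
drive_tool --deltas '[{"hand": 1,"tx": 0,"ty": -0.06,"tz": 0,"wx": 0,"wy": 0,"wz": 0},{"hand": 1,"tx": 0,"ty": 0,"tz": 0.03,"wx": 0,"wy": 0,"wz": 0},{"hand": 1,"tx": 0,"ty": 0,"tz": 0,"wx": 0,"wy": 0,"wz": 0},{"hand": 1,"tx": 0,"ty": 0,"tz": 0,"wx": 0,"wy": 0,"wz": 0}]'

```text
time: 24.45
tool_pos: [555.2, -316.8, 106.9]
tcp_rot: [-2.615, -0.0, -1.412]
contact_force: [3.0, 4.4, 9.7]
grip_width: 67.8
```

```bash
python3 f.py
```

```text
t 24.45 TCP k,y,h 84.6 -76.3 34.2 F S,Y,N 8.0 3.8 6.6 M [ 0.59 -0.9   0.21] rpy [-2.615 -0.    -1.412] g 67.8 q [-0.85  0.55  1.73  0.73  0.69  0.03]
```

Call:
drive_tool --deltas '[{"hand": 1,"tx": 0,"ty": 0,"tz": 0.03,"wx": 0,"wy": 0,"wz": 0},{"hand": 1,"tx": 0,"ty": 0,"tz": 0,"wx": 0,"wy": 0,"wz": 0},{"hand": 1,"tx": 0,"ty": 0,"tz": 0,"wx": 0,"wy": 0,"wz": 0}]'

```text
time: 24.7
tool_pos: [555.4, -316.7, 106.8]
tcp_rot: [-2.614, -0.001, -1.412]
contact_force: [-5.1, 6.5, 17.3]
grip_width: 68.2
```

```bash
python3 f.py
```

```text
t 24.7 TCP k,y,h 84.7 -76.2 34.0 F S,Y,N 5.2 7.3 17.0 M [ 0.82 -0.56  0.31] rpy [-2.614e+00 -1.000e-03 -1.412e+00] g 68.2 q [-0.85  0.55  1.73  0.73  0.69  0.03]
```

Call:
drive_tool --deltas '[{"hand": -0.75,"tx": 0,"ty": 0,"tz": 0,"wx": 0,"wy": 0,"wz": 0},{"hand": -0.75,"tx": 0,"ty": 0,"tz": 0,"wx": 0,"wy": 0,"wz": 0},{"hand": -0.75,"tx": 0,"ty": 0,"tz": 0,"wx": 0,"wy": 0,"wz": 0},{"hand": -0.75,"tx": 0,"ty": 0,"tz": 0,"wx": 0,"wy": 0,"wz": 0}]'

```text
time: 25.03
tool_pos: [554.3, -316.7, 103.7]
tcp_rot: [-2.618, 0.001, -1.412]
contact_force: [0.0, -0.4, -0.1]
grip_width: 80.0
```

```bash
python3 f.py
```

```text
t 25.03 TCP k,y,h 82.2 -76.0 31.8 F S,Y,N -0.1 -0.4 -0.1 M [-0.02  0.3   0.  ] rpy [-2.618e+00  1.000e-03 -1.412e+00] g 80.0 q [-0.85  0.56  1.73  0.73  0.69  0.03]
```

Call:
drive_tool --deltas '[{"hand": -0.75,"tx": 0,"ty": -0.05,"tz": -0.1,"wx": 0,"wy": 0,"wz": 0},{"hand": -0.85,"tx": 0,"ty": 0,"tz": -0.2,"wx": 0,"wy": 0,"wz": 0},{"hand": -0.9,"tx": 0,"ty": 0,"tz": -0.5,"wx": 0,"wy": 0,"wz": 0},{"hand": -0.9,"tx": 0,"ty": 0,"tz": -0.8,"wx": 0,"wy": 0,"wz": 0},{"hand": -0.9,"tx": 0,"ty": 0,"tz": -0.8,"wx": 0,"wy": 0,"wz": 0},{"hand": -0.9,"tx": 0.5,"ty": 0,"tz": -0.8,"wx": 0,"wy": 0,"wz": 0},{"hand": -0.9,"tx": 0.8,"ty": 0,"tz": -0.3,"wx": 0,"wy": 0,"wz": 0},{"hand": -0.9,"tx": 0.8,"ty": 0,"tz": -0.3,"wx": 0,"wy": 0,"wz": 0},{"hand": -0.9,"tx": 0.8,"ty": 0,"tz": 0,"wx": 0,"wy": 0,"wz": 0},{"hand": -0.9,"tx": 0.8,"ty": 0,"tz": 0,"wx": 0,"wy": 0,"wz": 0},{"hand": -0.9,"tx": 0.5,"ty": 0,"tz": 0,"wx": 0,"wy": 0,"wz": 0},{"hand": -0.9,"tx": 0,"ty": 0,"tz": 0,"wx": 0,"wy": 0,"wz": 0}]'

```text
time: 26.03
tool_pos: [507.1, -498.4, 236.6]
tcp_rot: [-2.618, -0.001, -1.416]
contact_force: [-1.2, 1.0, -0.3]
grip_width: 87.0
```

```bash
python3 -c "
from h import *
from ov import mug
from plant import capture
a=capture('scene')[:,:,::-1];v=cv2.resize(a[110:230,130:290],None,fx=5,fy=5,interpolation=cv2.INTER_CUBIC);cv2.imwrite('pics/s13.png',v)
a=capture('top')[:,:,::-1]; cv2.imwrite('pics/t13full.png',a);v=cv2.resize(a[150:270,320:470],None,fx=5,fy=5,interpolation=cv2.INTER_CUBIC)
cv2.imwrite('pics/t13.png',v)
mug('top',83,74,92,30,v,(320,150),0,'pics/t13o.png')
mug('top',83,-75,64,31,cv2.imread('pics/t13o.png'),(320,150),0,'pics/t13o.png')
"; python3 f.py
```

```text
t 26.13 TCP k,y,h 84.1 -244.3 184.1 F S,Y,N 0.3 0.1 0.1 M [-0.05  0.33  0.01] rpy [-2.618e+00  2.000e-03 -1.413e+00] g 87.2 q [-1.09  0.57  1.28  0.54  1.17  0.14]
```

View pics/s13.png

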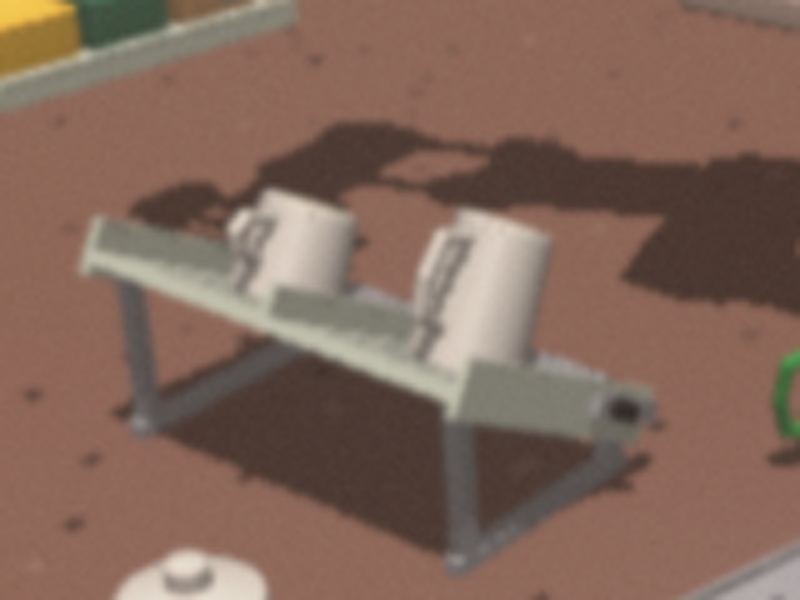

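View pics/t13.png

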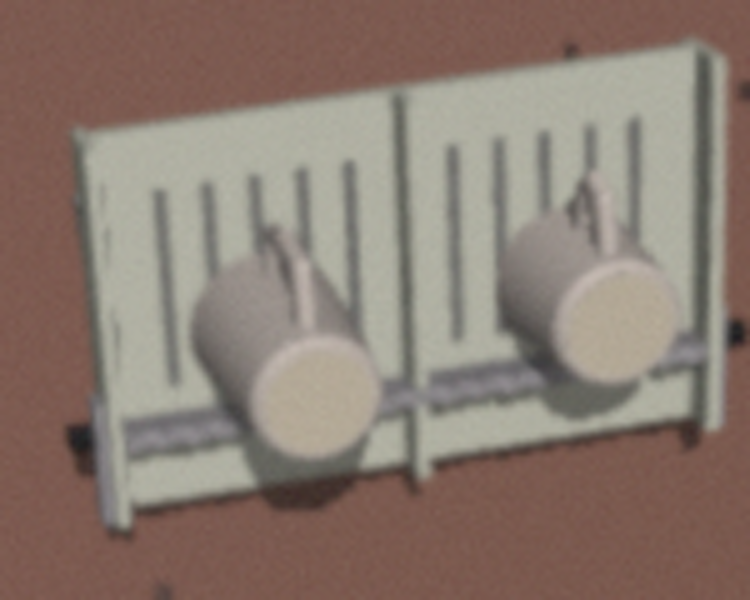

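View pics/t13o.png

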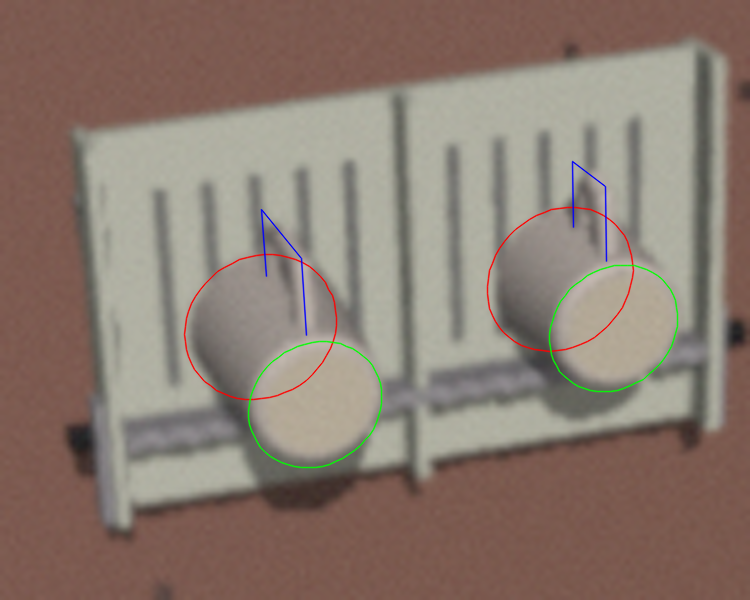

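```bash
python3 -c "
from plant import *
print(close_job())"
```

```text
the job is handed in; nothing more can be done
None
```

I set both mugs upside down on the stand, handles pointing up the slope: the tall one in the left bay, the low one in the right. I handed the job in at about 26 s.

**Finding the lip:** I found the lip by touch with each mug, and each time it matched the camera estimate to within a few millimetres. For the tall mug I confirmed it by lifting slightly and pushing again, which gave about 7 N up-slope. At release, both mugs were pressed onto the deck and against the lip, with roughly 14–18 N on the deck and 6–10 N on the lip.

**What went wrong:** My first slide with the tall mug jammed on the grippy deck about 12 mm short of the lip, with forces around 20 N. I lifted it slightly, carried it just clear of the deck to the lip, then set it down. I did the same with the low mug from the start.

**Final pictures:** After release, the top view puts both mugs within about 3 mm of the expected home position in their bays, and they look flat. The arm was clear of both.

**Not checked:**
- **Lip contact:** I could not measure whether the mugs still press on the lip after release. I did not nudge them to check, because pushing on the handle could have tipped them.
- **Camera disagreement:** The scene camera places the stand about 4 mm away from where the top camera does. I went by the top camera and touch.
- **Other objects:** I never went near the tumbler, tea jar or sugar pot, but I did not measure their positions at the end.

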